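# Load the clamping jig and start its crank bolt

### The job

Lay the dark wood block fully down in the pocket of the clamping jig and swing the blue locking lever shut over it, so that its fork closes round the bolt. Then start the crank bolt by its red handle: without forcing it forward first, turn it backward (counter-clockwise seen from above) until it drops into the start of its thread and comes up against its stop, and then forward (clockwise) one full turn. Finish still gripping the red handle with the bolt held there, the block and lever still in place, and leave the braid roll, the sanding block and the wax cake alone.

Things in the scene. Friction and masses are not known exactly. Their poses are not given: they have to be found in the camera images.
- block_center (a point): Centre of the dark brown wood block lying loose on the bench, 45 x 140 x 22 mm, about 0.1 kg: its y axis runs along the 140 mm length, x across the 45 mm width, z up; it lies on the bench at first (centre 11 mm up).
- pocket (a point): Centre of the floor of the pocket in the jig (aluminium frame on a dark steel plate fixed to the bench, turned a little); axes = the jig's. 146 mm along x, 51 mm along y, 10 mm deep; floor 10 mm above the bench, top of its 11 mm walls 20 mm, chamfered 3 mm. The block lies in it lengthwise along x (either way round), its centre 11 mm above this point, its top 32 mm above the bench.
- lever_hinge (a point): On the upright pivot axis of the blue lever, at the lever's mid-thickness (56 mm above the bench), 75 mm from the pocket centre along the jig's +y. The lever is a flat bar 22 mm wide, 8 mm thick, 190 mm from pivot to fork centre; its top is 60 mm above the bench; a rubber foot under its knob reaches down to 35 mm.
- lever_knob (a point): On the axis of the upright black knob on the lever: 20 mm across, from 60 to 92 mm above the bench (this point 78 mm), 75 mm from the pivot axis. It is round and fixed to the lever: the fingers may turn with the lever or slip round it.
- lever (a joint): Angle of the lever, rad: 0 = shut (it lies along the jig's -y across the pocket, fork round the bolt, at its stop), growing counter-clockwise seen from above to 1.6; begins open at 1.15 to 1.5, roughly along the jig's +x, and stays where it is left (about 1 N at the knob moves it).
- bolt_axis (a point): On the upright axis of the crank bolt, at the top of the grey threaded boss (40 mm across, 50 mm above the bench), 115 mm from the pocket centre along the jig's -y; its axes are the jig's axes. The crank arm carries the red handle 45 mm from this axis.
- bolt_turn (a joint): Turn of the bolt, rad, growing forward (clockwise from above). At q the crank arm points 0.73 - q counter-clockwise of the jig's +x. Begins unengaged at 1.2 to 3.4 on a flat land; turned back past 0 it drops (by about -0.25), and at -0.6 meets a solid stop. Forward from the land without the drop it jams at about 4.0. Once dropped it turns forward freely (to 7.2). Takes about 1.5 N at the handle.
- bolt_depth (a joint): How far the bolt has sunk, m: about 0 on the land (crank arm's top then 94 mm above the bench), about 0.008 once dropped into the thread start, then 8 mm more for each turn forward (about 0.016 after one turn). It falls by its own weight of about 4 N.
- handle: Red upright handle on the crank's pin, 45 mm from the bolt axis, origin at its centre, 20 mm across, 40 mm tall. It spins on the pin and floats up to 20 mm up from the crank arm, so a hand gripping it may stay level while the bolt drops and sinks. At first its centre is 116 mm above the bench (foot 2 mm above the arm); the steel pin stands through it to 159 mm.
- wax_cake_center (a point): Bystander: centre of a round brown cake of wax, 62 mm across, 22 mm tall.
- braid_roll_center (a point): Bystander: centre of a flat tan roll of braid with a hole in it, 72 mm across, 14 mm tall.
- cork_block_center (a point): Bystander: centre of a small brown sanding block, 63 x 110 x 30 mm.
Things that resemble listed ones, but are neither listed nor needed, are in the scene too. What is shaped like the part that bears block_center but purple or yellow is not meant.

How it is judged:
By the outcome, as a careful person would: the job done as asked, in the order asked, and still so for the second after the job is handed in, while the arm keeps its last pose, push and grip.
It also fails if it takes over 72 s, if anything falls off the work surface, if the arm or the gripper's body presses on something with over 40 N, if the wrist force passes 120 N, or if a joint passes its speed limit or range.

### The arm

A 6-joint arm with a two-finger parallel gripper is mounted at the origin on a cart in front of the work surface, level with it; the furniture and walls round the work are solid. World frame = base frame: x ahead of the robot, y to its left, z up, the work surface at z = 0. Lengths are in m, angles in rad, forces in N, time in s.
With the tool pointing down it reaches from about 0.275 to 1 m from the base axis. Payload 8.4 kg.
Tool frame: the origin (TCP) lies at the very end of the fingers, on their centre line; the grasp point (between the pads) lies 19 mm behind it; z points along the fingers, x is the direction in which the jaws open and shut, and the axes are right-handed (so a half turn about z gives the same grasp; the last joint's range is limited). The gripper opens to 85 mm and grips with 20 to 120 N. Pads are 22 mm wide; open, the fingers measure 114 mm over their backs; the gripper's body (76 mm by 85 mm) begins 54 mm behind the grasp point. The pads swing forward as they close: fully open they stand 13 mm farther back than shut.
Start: joints at [1.306, 0.353, 1.633, -0, 1.155, -0.002], TCP at [0.162, 0.604, 0.2] pointing down, gripper open.
Joint ranges: [-2.63, 2.63], [-0.92, 2.1], [0.06, 2.66], [-1.3, 4.44], [0, 2.69], [-3.02, 3.02]. Speed limits (rad/s): [2.22, 2.22, 2.79, 3.14, 3.14, 3.14].

### API

Orientations are given as a unit quaternion [w, x, y, z].
In Python, from workcell import * gives the robot as it stands.
- The arm moves only by the tool apply_moves, never from a script. Its argument "increments" is a list of rows, each an object with "dp": the shift along the tool's x, y, z normalised to -1 to 1, where 1 is 0.5 m, a list of three; "dr": the turn, a rotation vector about the tool's x, y, z normalised to -1 to 1, where 1 is pi rad, a list of three; "grip": the gripper's target within -1 to 1 (shut at 1, half-way at 0, fully open at -1). A call has exactly 5 rows; each row is the pose to reach, as a shift and turn from the pose commanded when the call began, along the tool's axes at that moment, turning the shorter way round; what a row does not reach only later rows make up. A row lasts 1/12 s, in which the tool goes at most 41.7 mm and 7.16 degrees, less where a joint would pass 70% of its speed; a pose out of reach is approached as far as the arm can. A call with a number of a shift or a turn outside -1 to 1 is refused whole. A call with a gripper value outside its range is refused whole. The fingers move at their own pace and stop on an object; "grip_force" is the grip in N (left out, the last holds). Time passes only in rows, so rows that repeat a pose let the fingers close, or fill a call up. It gives the time, the measured TCP pose, the force and the opening at its end, in the units of the state.
- get_obs(): the state, without advancing time (a new reading comes with each control period).
- capture(name): name is "scene" or "top" or "wrist"; returns a dict with "pixels" (420x560x3 uint8, blue, green, red), "fx", "fy", "cx", "cy" (pixels), "xyz" and "orientation" of the camera in the world. Camera axes: x right, y down, z forward; pixel columns grow to the right and rows downward; lengths in m; the calibration is good to about 2 mm. The wrist camera is an equidistant fisheye: a pixel r from the principal point sees the ray r / f radians off the axis. A picture is of the moment at which its call begins. There is no depth.
- job_done(): hands the job in, once; it reports no verdict.
Trained networks look in the newest picture that a camera, given by its name, has taken for a name from the list of things; names that differ only in an ending like _2 or _b are one class to them, and where a whole thing is asked for, a point or a joint stands for the part that bears it (a point fixed in the world has none). Each returns a list of dicts, best first, with "confidence" (0 to 1); they miss things now and then, are a little off and sometimes report something else, mostly with a low value. They report only what shows in the picture. A call takes as long as a camera call. They do not tell look-alikes from the thing itself.
- trace(camera, target): "mask" (420x560 bool, what is visible of it) and "bbox" ([left, top, right, bottom] in pixels, round what is visible of it).
- tip_of(camera, target): "pixel" ([row, column] in pixels: a listed point, or the origin of a listed thing).
The state is a dict: "clock": time; "joint_positions": joint angles; "qd": joint speeds; "joint_torque": joint torques, N m; "tool_pos": TCP position; "eef_rot": TCP orientation; "contact_force": force on the tool from outside, world axes, zero at the start; "moment": the same for the moment, N m; "width": finger opening in m.
Only numpy, scipy, OpenCV 4.12 (cv2) and the standard library are available. Lean on these libraries where they do the work, as an engineer would, in place of code of your own. Each camera call takes 0.05 s, during which the arm holds its last target. There are 200 camera calls.

## Working session

There is one attempt and no reset: what is moved stays moved. The work goes in short steps, Python scripts to look and compute and a tool call to move; the robot and the scene stay as the last step left them, time stands still between calls to the robot, and variables do not carry over. Pictures are saved under pics/ and viewed, about 8 in all and at most 12, crops included, and the job is handed in when it is done.

Besides the shell and the picture viewer there is one more tool, called after ">>>" in YAML: its name, and indented under it one key for each argument. apply_moves: Moves the arm, as the interface text tells. Its arguments: {"type":"object","properties":{"increments":{"type":"array"},"grip_force":{"type":"number"}},"required":["increments"]}

```bash
ls; mkdir -p pics; cat > h.py <<'E'
from workcell import *
import numpy as np, cv2
from scipy.spatial.transform import Rotation as R
def rot(q): return R.from_quat([q[1],q[2],q[3],q[0]])
def ray(c,px,fish=False):
    r,cc=px; u=np.array([(cc-c['cx'])/c['fx'],(r-c['cy'])/c['fy']])
    if fish:
        t=np.hypot(*u); d=np.array([*(u/t*np.sin(t) if t>1e-9 else u),np.cos(t)])
    else: d=np.array([*u,1.])
    return rot(c['orientation']).apply(d)
def at(c,px,z,fish=False):
    d=ray(c,px,fish); o=np.array(c['xyz']); return o+d*(z-o[2])/d[2]
E
python3 - <<'E'
from h import *
o=get_obs(); print(o['clock'],o['tool_pos'],o['eef_rot'],o['width'])
Z=dict(block_center=.022,pocket=.01,lever_hinge=.056,lever_knob=.078,bolt_axis=.05,handle=.116,wax_cake_center=.011,braid_roll_center=.007,cork_block_center=.015)
for cam in ['top','scene']:
    c=capture(cam); cv2.imwrite(f'pics/{cam}0.png',c['pixels']); print(cam,c['fx'],np.round(c['xyz'],3))
    for n,z in Z.items():
        for d in tip_of(cam,n)[:3]: print(n,np.round(d['pixel'],1),round(d['confidence'],2),np.round(at(c,d['pixel'],z),4))
E
```

```text
pics
0.0 [0.16223357 0.60306949 0.19906874] [ 4.10827079e-04  7.93651212e-01  6.08372670e-01 -5.28669870e-04] 0.08529212097872813
top 450.06776276636856 [0.316 0.015 1.495]
block_center [264.9 248.9] 0.73 [0.3412 0.0968 0.022 ]
block_center [222.5 196.8] 0.62 [0.4815 0.2676 0.022 ]
block_center [259.5 149.5] 0.57 [0.3622 0.4193 0.022 ]
pocket [199.9 285.5] 0.58 [ 0.5559 -0.0253  0.01  ]
lever_knob [178.2 275. ] 0.89 [0.6158 0.0093 0.078 ]
bolt_axis [205.1 321.3] 0.95 [ 0.5312 -0.1404  0.05  ]
handle [203.3 282.6] 0.43 [ 0.5282 -0.0133  0.116 ]
handle [202.9 338.7] 0.38 [ 0.5278 -0.1875  0.116 ]
wax_cake_center [202.2 138.4] 0.66 [0.5526 0.4643 0.011 ]
wax_cake_center [203.2 336.7] 0.35 [ 0.5429 -0.1962  0.011 ]
braid_roll_center [175.6 402.1] 0.84 [ 0.6359 -0.421   0.007 ]
cork_block_center [244.4 406.6] 0.68 [ 0.4028 -0.4225  0.015 ]
scene 423.02528207302487 [-0.36  -0.568  1.038]
block_center [248.6 227.8] 0.89 [0.3195 0.0951 0.022 ]
block_center [203.5 214.3] 0.83 [0.4682 0.2749 0.022 ]
block_center [207.9 170.1] 0.83 [0.3644 0.3951 0.022 ]
pocket [224.4 296.2] 0.78 [ 0.5447 -0.0279  0.01  ]
lever_hinge [202.7 282. ] 0.95 [0.5707 0.0471 0.056 ]
lever_knob [196.2 299.6] 0.91 [ 6.114e-01 -1.000e-04  7.800e-02]
bolt_axis [231.4 326.1] 0.77 [ 0.5337 -0.1489  0.05  ]
bolt_axis [206.5 214.2] 0.31 [0.4328 0.2417 0.05  ]
handle [221.8 338.4] 0.49 [ 0.5317 -0.1892  0.116 ]
wax_cake_center [176.7 191.9] 0.43 [0.5545 0.4628 0.011 ]
braid_roll_center [220.5 294.1] 0.71 [ 0.5602 -0.0098  0.007 ]
braid_roll_center [202.2 214.6] 0.66 [0.4867 0.291  0.007 ]
braid_roll_center [255.2 417.6] 0.62 [ 0.6344 -0.4306  0.007 ]
cork_block_center [303.7 384.9] 0.97 [ 0.3976 -0.4168  0.015 ]
```

```bash
python3 - <<'E'
import cv2
a=cv2.imread('pics/top0.png'); cv2.imwrite('pics/top0c.png',cv2.resize(a[130:310,120:430],None,fx=2.58,fy=2.58,interpolation=cv2.INTER_CUBIC))
b=cv2.imread('pics/scene0.png'); cv2.imwrite('pics/scene0c.png',cv2.resize(b[130:310,140:440],None,fx=2.66,fy=2.66,interpolation=cv2.INTER_CUBIC))
E
```

```text
(no output)
```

View pics/top0c.png

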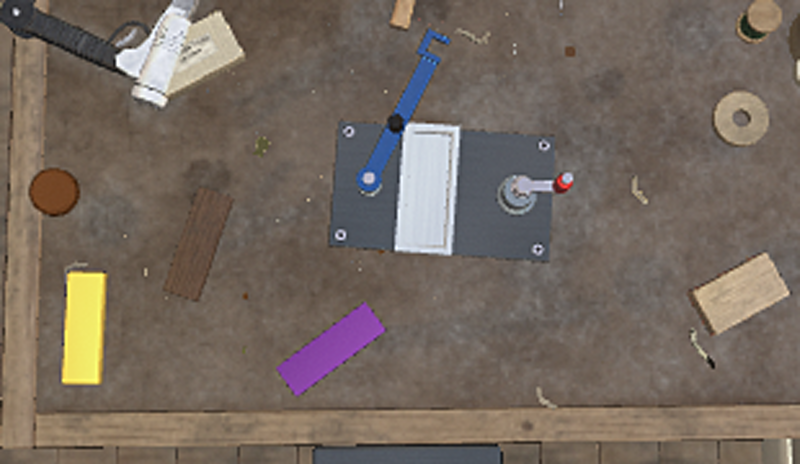

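View pics/scene0c.png

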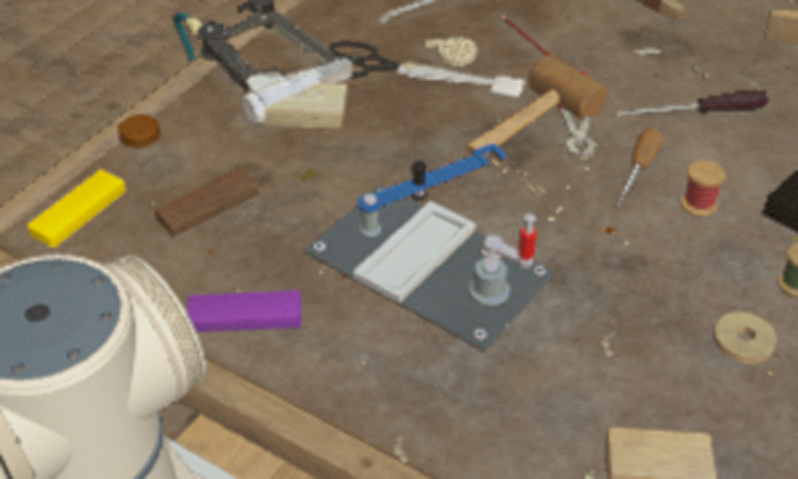

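Top crop shows the dark brown block at crop (198,243) (full-image pixel row 224, column 197). Look-alikes are purple at (331,348), yellow at (84,328), and the pale sanding block at (740,293), and I choose the dark one. The jig's pocket is at (428,190), hinge (368,180), knob (396,123), bolt (517,190) and red handle (565,182). Next I measure the yaws.

```bash
cat >> h.py <<'E'
def proj(c,P):
    p=rot(c['orientation']).inv().apply(np.atleast_2d(P)-np.array(c['xyz'])); return np.c_[p[:,1]/p[:,2]*c['fy']+c['cy'],p[:,0]/p[:,2]*c['fx']+c['cx']]
E
python3 - <<'E'
from h import *
from scipy.optimize import minimize
c=capture('top'); s=capture('scene')
# block
for cam,k in (('top',c),('scene',s)):
    for d in trace(cam,'block_center')[:3]:
        m=d['mask']; hsv=cv2.cvtColor(k['pixels'],cv2.COLOR_BGR2HSV)[m].mean(0)
        p=np.argwhere(m); w=np.array([at(k,x,.022 if cam=='top' else .015)[:2] for x in p]); (ce,sz,an)=cv2.minAreaRect(w.astype(np.float32))
        print(cam,round(d['confidence'],2),m.sum(),hsv.round(),np.round(ce,4),np.round(sz,4),round(an,1))
# pocket frame (bright, near pocket) in top
g=c['pixels']; hsv=cv2.cvtColor(g,cv2.COLOR_BGR2HSV)
roi=np.zeros(g.shape[:2],np.uint8); roi[172:236,268:303]=1
m=((hsv[...,2]>150)&(hsv[...,1]<40)&(roi>0)).astype(np.uint8)
p=np.argwhere(m); w=np.array([at(c,x,.02)[:2] for x in p]); print('frame',cv2.minAreaRect(w.astype(np.float32)))
# plate
roi[:]=0; roi[170:240,240:345]=1
m=((hsv[...,0]>95)&(hsv[...,0]<130)&(hsv[...,1]>25)&(hsv[...,1]<110)&(hsv[...,2]<110)&(roi>0)).astype(np.uint8)
m=cv2.morphologyEx(m,cv2.MORPH_OPEN,np.ones((3,3)))
p=np.argwhere(m); w=np.array([at(c,x,.008)[:2] for x in p]); print('plate',cv2.minAreaRect(w.astype(np.float32)))
E
```

```text
top 0.96 628 [138. 143. 161.] [0.342  0.1006] [0.0494 0.1414] 36.2
top 0.87 610 [ 27. 149. 240.] [0.3706 0.4107] [0.0497 0.1359] 89.2
top 0.65 623 [12. 91. 98.] [0.4765 0.2685] [0.0488 0.141 ] 71.0
scene 0.64 596 [143. 134. 152.] [0.3347 0.0955] [0.0671 0.1395] 35.9
scene 0.59 426 [ 14. 117. 110.] [0.4737 0.2645] [0.0605 0.1443] 71.2
scene 0.58 465 [ 27. 249. 217.] [0.3685 0.4074] [0.0636 0.1517] 88.4
frame ((0.5461239218711853, -0.024181310087442398), (0.07356581091880798, 0.16843381524085999), 85.2898941040039)
plate ((0.5441125631332397, -0.04443851113319397), (0.2812689244747162, 0.16081762313842773), 85.24332427978516)
```

```bash
cat >> h.py <<'E'
def mv(p,yaw=None):
    """dp,dr (normalised) to bring TCP to p, tool x at world angle yaw deg, tool down"""
    o=get_obs(); q=rot(o['eef_rot']); dp=q.inv().apply(np.array(p)-o['tool_pos'])/.5
    x=q.apply([1,0,0]); y0=np.degrees(np.arctan2(x[1],x[0])); yaw=y0 if yaw is None else yaw
    a=np.radians(yaw); X=[np.cos(a),np.sin(a),0]; T=R.from_matrix(np.c_[X,np.cross([0,0,-1],X),[0,0,-1]])
    print('at',np.round(o['tool_pos'],4),'yaw',round(y0,2),'F',np.round(o['contact_force'],1),'w',round(o['width'],4),'t',o['clock'],'-> dp',np.round(dp,4),'dr',np.round((q.inv()*T).as_rotvec()/np.pi,4))
E
python3 -c "
from h import *
mv([.4765,.2685,.16],71)"
```

```text
at [0.1624 0.6035 0.1998] yaw 74.94 F [ 0.   0.7 -0.2] w 0.0854 t 1.2 -> dp [-0.4839  0.7808  0.0795] dr [-0.      0.      0.0219]
```

>>> apply_moves:
  increments:
    - {"dp": [-0.035, 0.055, 0.01], "dr": [0, 0, 0.004], "grip": -1}
    - {"dp": [-0.07, 0.11, 0.02], "dr": [0, 0, 0.008], "grip": -1}
    - {"dp": [-0.105, 0.165, 0.03], "dr": [0, 0, 0.012], "grip": -1}
    - {"dp": [-0.14, 0.22, 0.03], "dr": [0, 0, 0.016], "grip": -1}
    - {"dp": [-0.175, 0.275, 0.03], "dr": [0, 0, 0.022], "grip": -1}

```text
clock: 1.62
tool_pos: [0.273, 0.482, 0.1845]
eef_rot: [0.0, 0.814, 0.581, -0.0]
contact_force: [0.6, 0.2, -0.1]
width: 0.0853
```

>>> apply_moves:
  increments:
    - {"dp": [-0.035, 0.055, 0.01], "dr": [0, 0, 0], "grip": -1}
    - {"dp": [-0.07, 0.11, 0.02], "dr": [0, 0, 0], "grip": -1}
    - {"dp": [-0.105, 0.165, 0.03], "dr": [0, 0, 0], "grip": -1}
    - {"dp": [-0.14, 0.22, 0.03], "dr": [0, 0, 0], "grip": -1}
    - {"dp": [-0.175, 0.275, 0.03], "dr": [0, 0, 0], "grip": -1}

```text
clock: 2.03
tool_pos: [0.3745, 0.3543, 0.1696]
eef_rot: [0.0, 0.814, 0.581, -0.0]
contact_force: [-0.2, -0.1, -0.1]
width: 0.0855
```

```bash
python3 -c "
from h import *
mv([.4765,.2685,.16],71)"
```

```text
at [0.3745 0.3543 0.1696] yaw 70.99 F [-0.2 -0.1 -0.1] w 0.0855 t 2.0333 -> dp [-0.0959  0.2488  0.0192] dr [-0.      0.0001 -0.    ]
```

>>> apply_moves:
  increments:
    - {"dp": [-0.03, 0.07, 0.005], "dr": [0, 0, 0], "grip": -1}
    - {"dp": [-0.06, 0.14, 0.01], "dr": [0, 0, 0], "grip": -1}
    - {"dp": [-0.095, 0.21, 0.02], "dr": [0, 0, 0], "grip": -1}
    - {"dp": [-0.095, 0.245, 0.02], "dr": [0, 0, 0], "grip": -1}
    - {"dp": [-0.095, 0.245, 0.02], "dr": [0, 0, 0], "grip": -1}

```text
clock: 2.45
tool_pos: [0.4773, 0.2694, 0.1599]
eef_rot: [0.0, 0.815, 0.579, 0.001]
contact_force: [0.5, 0.3, 0.3]
width: 0.0852
```

```bash
python3 - <<'E'
from h import *
c=capture('wrist'); o=get_obs(); cv2.imwrite('pics/w1.png',c['pixels']); print(o['tool_pos'],c['fx'],c['xyz'])
for d in trace('wrist','block_center')[:2]:
    m=d['mask']; p=np.argwhere(m); w=np.array([at(c,x,.022,True)[:2] for x in p]); print(d['confidence'],m.sum(),cv2.minAreaRect(w.astype(np.float32)))
for n,z in dict(block_center=.022,pocket=.01,lever_hinge=.06,lever_knob=.078,bolt_axis=.05,handle=.116).items():
    for d in tip_of('wrist',n)[:2]: print(n,np.round(d['pixel'],1),round(d['confidence'],2),np.round(at(c,d['pixel'],z,True),4))
E
```

```text
[0.47560946 0.27035606 0.15976856] 325.19226210127806 [0.40772378 0.29425274 0.33343247]
0.95 5191 ((0.3441699743270874, 0.10448673367500305), (0.054115764796733856, 0.14289787411689758), 36.05063247680664)
0.91 5585 ((0.38089796900749207, 0.40894532203674316), (0.05216529965400696, 0.1230008453130722), 88.49537658691406)
block_center [185.3 278.3] 0.89 [0.4751 0.2713 0.022 ]
block_center [ 45.4 371.5] 0.86 [0.372  0.4024 0.022 ]
pocket [304.3  90.4] 0.6 [ 0.5453 -0.0229  0.01  ]
pocket [316.1 120.9] 0.57 [0.5732 0.0157 0.01  ]
lever_hinge [315.2 120.8] 0.64 [0.5465 0.0594 0.06  ]
lever_knob [372.9 119.8] 0.65 [0.615  0.0188 0.078 ]
lever_knob [193.5 450.8] 0.61 [0.519  0.4195 0.078 ]
bolt_axis [323.   24.9] 0.79 [ 0.5316 -0.132   0.05  ]
bolt_axis [306.5  89.9] 0.22 [0.5309 0.0135 0.05  ]
```

View pics/w1.png

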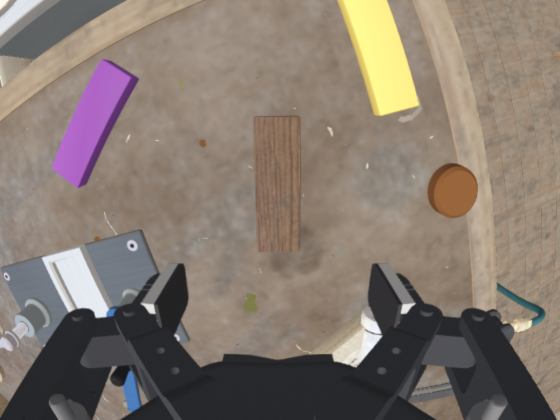

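The wrist picture shows the dark block alone below, top-face corners at about (row 117, col 254), (116,299), (250,299), (251,257). The purple and yellow ones are well apart.

```bash
python3 - <<'E'
from h import *
c=capture('wrist')
g=c['pixels'][95:270,235:320]; 
h=cv2.cvtColor(g,cv2.COLOR_BGR2Lab).astype(int)
m=(cv2.GaussianBlur(g,(5,5),0).max(2)<118).astype(np.uint8)
n,l,st,ce=cv2.connectedComponentsWithStats(m); i=1+st[1:,4].argmax(); print(st[i])
p=np.argwhere(l==i)+[95,235]; w=np.array([at(c,x,.022,True)[:2] for x in p]); print(cv2.minAreaRect(w.astype(np.float32)),w.mean(0))
P=np.array([at(c,x,.022,True)[:2] for x in [(117,254),(116,299),(250,299),(251,257)]]); print(P.mean(0),P)
e=P[0]+P[1]-P[2]-P[3]; print(np.degrees(np.arctan2(e[1],e[0])),np.hypot(*e)/2)
mv([*P.mean(0),.06],71)
E
```

```text
[ 63 137   9  10  63]
((0.5300730466842651, 0.2793130576610565), (0.008295822888612747, 0.009944585151970387), 72.29290771484375) [0.52957143 0.27901632]
[0.47195839 0.27229451] [[0.40040535 0.27358901]
 [0.41337127 0.31418736]
 [0.54364116 0.2717387 ]
 [0.5304158  0.22966299]]
161.64144643865407 0.13711896270206325
at [0.4736 0.2717 0.1599] yaw 71.06 F [-0.7 -0.2 -0. ] w 0.0857 t 2.9 -> dp [ 1.000e-04 -3.600e-03  1.998e-01] dr [ 0.     -0.      0.0003]
```

>>> apply_moves:
  increments:
    - {"dp": [0, -0.003, 0.07], "dr": [0, 0, 0], "grip": -1}
    - {"dp": [0, -0.003, 0.14], "dr": [0, 0, 0.0], "grip": -0.6}
    - {"dp": [0, -0.003, 0.21], "dr": [0, 0, 0], "grip": -0.4}
    - {"dp": [0, -0.003, 0.27], "dr": [0, 0, 0], "grip": -0.4}
    - {"dp": [0, -0.003, 0.3], "dr": [0, 0, 0], "grip": -0.4}

```text
clock: 3.32
tool_pos: [0.4706, 0.2708, 0.0065]
eef_rot: [-0.0, 0.814, 0.581, -0.002]
contact_force: [-0.3, 0.3, -0.4]
width: 0.0595
```

>>> apply_moves:
  increments:
    - {"dp": [0, 0, 0], "dr": [0, 0, 0], "grip": -0.4}
    - {"dp": [0, 0, 0], "dr": [0, 0, 0], "grip": 0.3}
    - {"dp": [0, 0, 0], "dr": [0, 0, 0], "grip": 0.5}
    - {"dp": [0, 0, 0], "dr": [0, 0, 0], "grip": 0.5}
    - {"dp": [0, 0, 0], "dr": [0, 0, 0], "grip": 0.5}
  grip_force: 40

```text
clock: 3.73
tool_pos: [0.4738, 0.2721, 0.0113]
eef_rot: [0.0, 0.814, 0.581, 0.001]
contact_force: [0.4, 0.1, -0.1]
width: 0.0215
```

```bash
python3 - <<'E'
from h import *
mv([.4765,.2685,.10],85.3)
c=capture('wrist'); cv2.imwrite('pics/w2.png',c['pixels'])
mv([.4765,.2685,.10],85.3)
E
```

```text
at [0.4738 0.2721 0.0113] yaw 70.99 F [ 0.4  0.1 -0.1] w 0.0215 t 3.7333 -> dp [-0.0047  0.0078 -0.1774] dr [ 0.0006 -0.0006 -0.0795]
at [0.4736 0.272  0.0111] yaw 70.99 F [-0.2  0.   0.3] w 0.0214 t 3.7833 -> dp [-0.0044  0.0079 -0.1778] dr [ 0.0006 -0.0005 -0.0795]
```

View pics/w2.png

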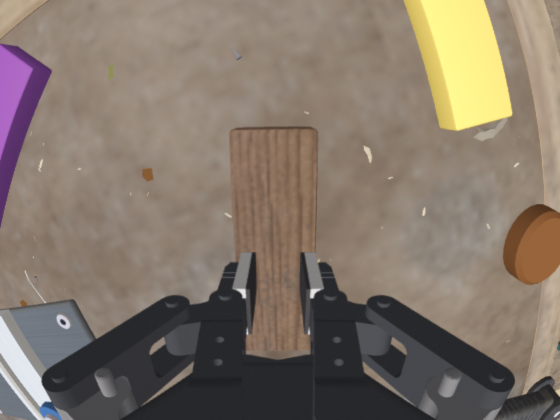

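The fingers read 21 mm, less than the 45 mm block. Picture: pads at columns 250 and 303 seem to be over or inside the block edges (235, 315). I check by projection.

```bash
python3 - <<'E'
from h import *
c=capture('wrist'); o=get_obs(); print(o['width'],o['tool_pos'],o['contact_force'],o['moment'])
for z in (.022,.026,.032):
    P=np.array([at(c,x,z,True) for x in [(130,232),(129,317),(255,236),(255,314)]]); print(z,np.round(P,4).tolist(),np.hypot(*(P[0]-P[1])[:2]),np.hypot(*(P[2]-P[3])[:2]))
q=rot(o['eef_rot'])
def pw(P):
    p=rot(c['orientation']).inv().apply(P-np.array(c['xyz'])); t=np.arctan2(np.hypot(p[0],p[1]),p[2]); u=p[:2]/np.hypot(*p[:2])*t*c['fx']; return np.round([c['cy']+u[1],c['cx']+u[0]])
for t in [(0,0,0),(.0107,-.011,0),(-.0107,-.011,0),(.0107,.011,0),(.0107,-.011,-.019),(.0107,-.011,-.038),(.0225,-.011,0),(-.0225,-.011,0)]: print(t,pw(o['tool_pos']+q.apply(t)))
E
```

```text
0.02145476216336442 [0.47347477 0.27185148 0.01087159] [ 0.06908661  0.02938762 -0.65473195] [-0.04410687 -0.00235221 -0.03230161]
0.022 [[0.4046, 0.2722, 0.022], [0.4181, 0.3124, 0.022], [0.4687, 0.2498, 0.022], [0.4828, 0.2906, 0.022]] 0.04239084780503183 0.043179958300333464
0.026 [[0.4046, 0.2728, 0.026], [0.4177, 0.312, 0.026], [0.4671, 0.2509, 0.026], [0.4809, 0.2907, 0.026]] 0.0413483741355936 0.04211807886393788
0.032 [[0.4046, 0.2737, 0.032], [0.4172, 0.3114, 0.032], [0.4647, 0.2527, 0.032], [0.4779, 0.291, 0.032]] 0.03978466363143634 0.040525259709344515
(0, 0, 0) [243. 276.]
(0.0107, -0.011, 0) [225. 295.]
(-0.0107, -0.011, 0) [225. 258.]
(0.0107, 0.011, 0) [260. 295.]
(0.0107, -0.011, -0.019) [238. 297.]
(0.0107, -0.011, -0.038) [253. 299.]
(0.0225, -0.011, 0) [225. 316.]
(-0.0225, -0.011, 0) [225. 237.]
```

>>> apply_moves:
  increments:
    - {"dp": [0, 0, 0], "dr": [0, 0, 0], "grip": -0.5}
    - {"dp": [0, 0, 0], "dr": [0, 0, 0], "grip": -0.5}
    - {"dp": [0, 0, 0], "dr": [0, 0, 0], "grip": -0.5}
    - {"dp": [0, 0, 0.006], "dr": [0, 0, 0], "grip": -0.5}
    - {"dp": [0, 0, 0.012], "dr": [0, 0, 0], "grip": -0.5}

```text
clock: 4.25
tool_pos: [0.4729, 0.2715, 0.0037]
eef_rot: [0.0, 0.814, 0.581, 0.0]
contact_force: [-0.2, -0.6, -0.8]
width: 0.0646
```

```bash
python3 - <<'E'
from h import *
c=capture('wrist'); cv2.imwrite('pics/w3.png',cv2.resize(c['pixels'][120:420,130:430],None,fx=2,fy=2))
mv([.4765,.2685,.10],85.3)
E
```

```text
at [0.4725 0.2712 0.003 ] yaw 70.98 F [-0.4 -0.8 -0.1] w 0.0643 t 4.3 -> dp [-0.0027  0.0093 -0.194 ] dr [-0.0002  0.0002 -0.0796]
```

View pics/w3.png

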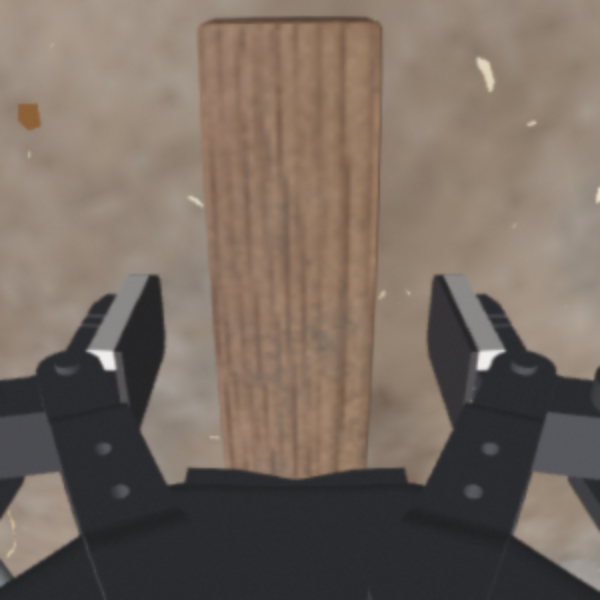

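>>> apply_moves:
  increments:
    - {"dp": [0, 0, 0], "dr": [0, 0, 0], "grip": -0.1}
    - {"dp": [0, 0, 0], "dr": [0, 0, 0], "grip": 0.2}
    - {"dp": [0, 0, 0], "dr": [0, 0, 0], "grip": 0.2}
    - {"dp": [0, 0, 0], "dr": [0, 0, 0], "grip": 0.2}
    - {"dp": [0, 0, 0], "dr": [0, 0, 0], "grip": 0.2}

```text
clock: 4.72
tool_pos: [0.4728, 0.2715, 0.0038]
eef_rot: [-0.0, 0.814, 0.581, 0.0]
contact_force: [0.2, -0.1, -0.0]
width: 0.0344
```

```bash
python3 - <<'E'
from h import *
s=capture('scene'); o=get_obs(); print(o['width'],o['tool_pos'],o['contact_force'])
cv2.imwrite('pics/s3.png',cv2.resize(s['pixels'][110:270,120:320],None,fx=4,fy=3.75,interpolation=cv2.INTER_CUBIC))
print(proj(s,[o['tool_pos'],[.472,.272,.022]]), (proj(s,[o['tool_pos'],[.472,.272,.022]])-[110,120])*[3.75,4])
E
```

```text
0.03441177533799195 [0.47287202 0.27150124 0.00383812] [-0.24354779 -0.08874841 -0.02520022]
[[206.81800236 216.40739655]
 [203.1959676  215.56790929]] [[363.06750884 385.62958622]
 [349.48487852 382.27163717]]
```

View pics/s3.png

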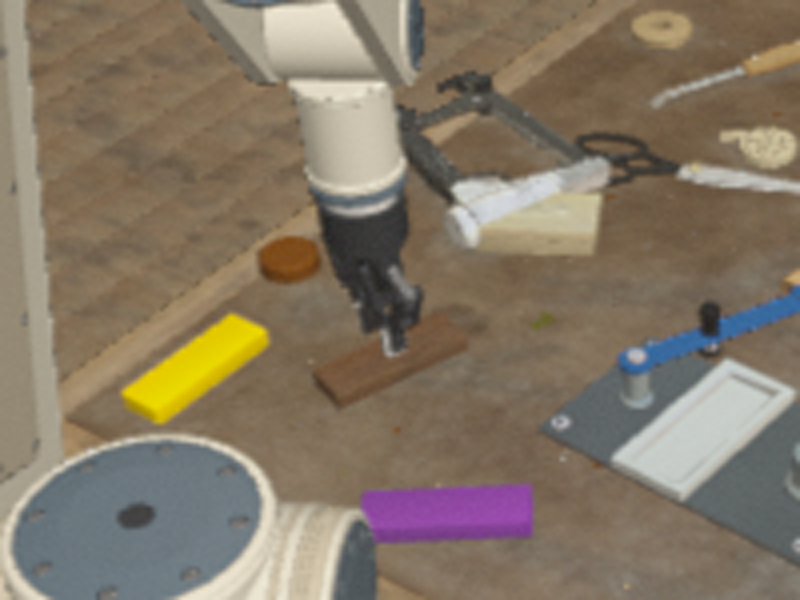

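The scene picture shows the fingertip ending at crop (392,353), on top of the block rather than beside it. The real tips therefore stand about 20 mm above the reported TCP. I open and go lower by feel.

>>> apply_moves:
  increments:
    - {"dp": [0, 0, 0], "dr": [0, 0, 0], "grip": -0.4}
    - {"dp": [0, 0, 0], "dr": [0, 0, 0], "grip": -0.4}
    - {"dp": [0, 0, 0], "dr": [0, 0, 0], "grip": -0.4}
    - {"dp": [0, 0, 0.005], "dr": [0, 0, 0], "grip": -0.4}
    - {"dp": [0, 0, 0.01], "dr": [0, 0, 0], "grip": -0.4}

```text
clock: 5.18
tool_pos: [0.4729, 0.2715, -0.0013]
eef_rot: [0.0, 0.814, 0.581, 0.0]
contact_force: [0.1, -0.6, 0.2]
width: 0.0596
```

>>> apply_moves:
  increments:
    - {"dp": [0, 0, 0.003], "dr": [0, 0, 0], "grip": -0.4}
    - {"dp": [0, 0, 0.006], "dr": [0, 0, 0], "grip": -0.4}
    - {"dp": [0, 0, 0.009], "dr": [0, 0, 0], "grip": -0.4}
    - {"dp": [0, 0, 0.012], "dr": [0, 0, 0], "grip": -0.4}
    - {"dp": [0, 0, 0.012], "dr": [0, 0, 0], "grip": -0.4}

```text
clock: 5.6
tool_pos: [0.4727, 0.2714, -0.0076]
eef_rot: [-0.0, 0.814, 0.581, -0.0]
contact_force: [0.6, 0.2, 0.1]
width: 0.0602
```

>>> apply_moves:
  increments:
    - {"dp": [0, 0, 0], "dr": [0, 0, 0], "grip": -0.1}
    - {"dp": [0, 0, 0], "dr": [0, 0, 0], "grip": 0.2}
    - {"dp": [0, 0, 0], "dr": [0, 0, 0], "grip": 0.2}
    - {"dp": [0, 0, 0], "dr": [0, 0, 0], "grip": 0.2}
    - {"dp": [0, 0, 0], "dr": [0, 0, 0], "grip": 0.2}

```text
clock: 6.02
tool_pos: [0.4729, 0.2715, -0.0071]
eef_rot: [0.0, 0.814, 0.581, 0.0]
contact_force: [-0.1, -0.3, 0.3]
width: 0.0341
```

>>> apply_moves:
  increments:
    - {"dp": [0, 0, 0], "dr": [0, 0, 0], "grip": -0.4}
    - {"dp": [0, 0, 0], "dr": [0, 0, 0], "grip": -0.4}
    - {"dp": [0, 0, 0], "dr": [0, 0, 0], "grip": -0.4}
    - {"dp": [0, 0, 0.006], "dr": [0, 0, 0], "grip": -0.4}
    - {"dp": [0, 0, 0.012], "dr": [0, 0, 0], "grip": -0.4}

```text
clock: 6.43
tool_pos: [0.473, 0.2715, -0.0133]
eef_rot: [0.0, 0.814, 0.581, 0.0]
contact_force: [-0.2, 0.6, -0.7]
width: 0.0599
```

>>> apply_moves:
  increments:
    - {"dp": [0, 0, 0.003], "dr": [0, 0, 0], "grip": -0.4}
    - {"dp": [0, 0, 0.006], "dr": [0, 0, 0], "grip": -0.4}
    - {"dp": [0, 0, 0.009], "dr": [0, 0, 0], "grip": -0.4}
    - {"dp": [0, 0, 0.012], "dr": [0, 0, 0], "grip": -0.4}
    - {"dp": [0, 0, 0.012], "dr": [0, 0, 0], "grip": -0.4}

```text
clock: 6.85
tool_pos: [0.4727, 0.2714, -0.0195]
eef_rot: [-0.0, 0.814, 0.581, -0.0]
contact_force: [0.1, -0.2, -0.9]
width: 0.0603
```

>>> apply_moves:
  increments:
    - {"dp": [0, 0, 0], "dr": [0, 0, 0], "grip": -0.1}
    - {"dp": [0, 0, 0], "dr": [0, 0, 0], "grip": 0.2}
    - {"dp": [0, 0, 0], "dr": [0, 0, 0], "grip": 0.2}
    - {"dp": [0, 0, 0], "dr": [0, 0, 0], "grip": 0.2}
    - {"dp": [0, 0, 0], "dr": [0, 0, 0], "grip": 0.2}

```text
clock: 7.27
tool_pos: [0.4729, 0.2715, -0.019]
eef_rot: [-0.0, 0.814, 0.581, 0.0]
contact_force: [-1.4, -0.9, 3.3]
width: 0.0438
```

>>> apply_moves:
  increments:
    - {"dp": [0, 0, -0.02], "dr": [0, 0, 0], "grip": 0.2}
    - {"dp": [0, 0, -0.06], "dr": [0, 0, 0], "grip": 0.2}
    - {"dp": [0, 0, -0.12], "dr": [0, 0, 0], "grip": 0.2}
    - {"dp": [0, 0, -0.18], "dr": [0, 0, 0], "grip": 0.2}
    - {"dp": [0, 0, -0.22], "dr": [0, 0, 0], "grip": 0.2}

```text
clock: 7.68
tool_pos: [0.4734, 0.2718, 0.0937]
eef_rot: [0.0, 0.814, 0.581, 0.001]
contact_force: [1.8, 0.6, -1.2]
width: 0.0438
```

```bash
python3 - <<'E'
from h import *
o=get_obs(); c=capture('wrist'); cv2.imwrite('pics/w4.png',c['pixels'])
q=rot(o['eef_rot']); 
for d in trace('wrist','block_center')[:4]: print(d['confidence'],d['bbox'],d['mask'].sum(),cv2.cvtColor(c['pixels'],cv2.COLOR_BGR2HSV)[d['mask']].mean(0).round())
mv([.546,-.024,.091],85.3); print(q.inv().apply(np.array(c['xyz'])-o['tool_pos']))
E
```

```text
0.91 [225.1, 129.2, 332.7, 360.0] 21839 [ 13.  83. 140.]
0.89 [15.8, 55.2, 110.2, 209.4] 6989 [141. 121. 182.]
at [0.4751 0.2727 0.0948] yaw 70.98 F [ 0.6  0.1 -0.9] w 0.0436 t 7.7833 -> dp [-0.5149  0.3274  0.0065] dr [ 0.0016 -0.0014 -0.0796]
[ 0.00070943 -0.07367213 -0.17366861]
```

>>> apply_moves:
  increments:
    - {"dp": [-0.03, 0.02, 0], "dr": [0, 0, 0], "grip": 0.2}
    - {"dp": [-0.08, 0.05, 0], "dr": [0, 0, 0], "grip": 0.2}
    - {"dp": [-0.14, 0.09, 0], "dr": [0, 0, -0.02], "grip": 0.2}
    - {"dp": [-0.2, 0.13, 0], "dr": [0, 0, -0.05], "grip": 0.2}
    - {"dp": [-0.26, 0.17, 0], "dr": [0, 0, -0.08], "grip": 0.2}

```text
clock: 8.2
tool_pos: [0.5102, 0.1194, 0.0902]
eef_rot: [-0.0, 0.733, 0.68, -0.0]
contact_force: [0.4, 1.0, -0.0]
width: 0.0437
```

```bash
python3 - <<'E'
from h import *
mv([.546,-.024,.095],85.3)
E
```

```text
at [0.5102 0.1194 0.0902] yaw 85.69 F [ 0.4  1.  -0. ] w 0.0437 t 8.2 -> dp [-0.2806  0.0929 -0.0096] dr [-0.0003  0.0001  0.0022]
```

```bash
python3 - <<'E'
from h import *
get=[capture('wrist') for _ in range(3)]; c=get[-1]; o=get_obs(); print(o['tool_pos'])
cv2.imwrite('pics/w5.png',c['pixels'])
for n,z in dict(pocket=.01,lever_hinge=.06,lever_knob=.078,bolt_axis=.05,handle=.116).items():
    for d in tip_of('wrist',n)[:2]: print(n,np.round(d['pixel'],1),round(d['confidence'],2),np.round(at(c,d['pixel'],z,True),4))
E
```

```text
[0.51062425 0.11856096 0.09016233]
pocket [253.3 125. ] 0.72 [ 0.5466 -0.0286  0.01  ]
lever_hinge [278.6 196.9] 0.73 [0.5479 0.0549 0.06  ]
lever_knob [362.4 164.5] 0.64 [0.6163 0.0167 0.078 ]
bolt_axis [261.2  14.1] 0.8 [ 0.5353 -0.1408  0.05  ]
handle [261.9  15.8] 0.73 [ 0.5057 -0.0577  0.116 ]
```

View pics/w5.png

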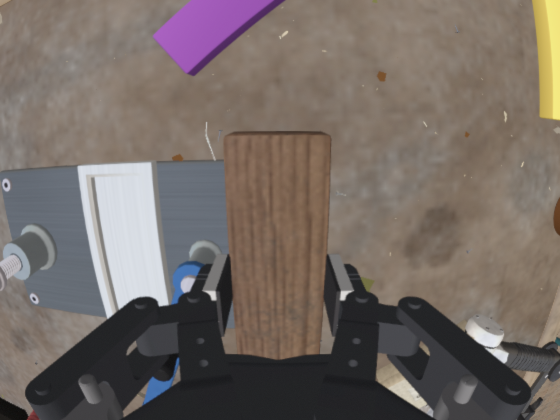

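The picture shows the block held level (far-edge corners (225,134) and (330,134)) and the jig frame's near end at (79,165)–(155,162). I compute the in-hand offset and the frame position.

```bash
python3 - <<'E'
from h import *
c=capture('wrist'); os=[]
for i in range(1): os.append(get_obs())
o=os[0]; q=rot(o['eef_rot']); T=o['tool_pos']
for px in [(134,226),(134,277.5),(134,329)]:
    P=at(c,px,T[2]+.0415,True); print('block far edge in tool',np.round(q.inv().apply(P-T)*1e3,1))
for n,px in [('A',(166,79)),('B',(162,156)),('inA',(178,89)),('lowL',(317,105)),('inR',(165,150))]: print(n,np.round(at(c,px,.02,True),4))
# plate edges
for px in [(169,3),(163,157),(309,37)]: print('plate',np.round(at(c,px,.009,True),4))
E
python3 - <<'E'
import sys; sys.path.insert(0,'.')
from h import *
# top camera frame fit, edges refined
c=capture('top'); c0=cv2.imread('pics/top0.png')
cv2.imwrite('pics/f.png',cv2.resize(c0[165:240,255:350],None,fx=8,fy=8,interpolation=cv2.INTER_CUBIC))
g=cv2.cvtColor(c0,cv2.COLOR_BGR2GRAY).astype(float)
roi=np.zeros(g.shape,np.uint8); roi[172:236,268:303]=1
for th in (120,135,150,165):
    m=(g>th)&(roi>0); w=np.array([at(c,x,.02)[:2] for x in np.argwhere(m)]); r=cv2.minAreaRect(w.astype(np.float32)); print(th,np.round(r[0],4),np.round(r[1],4),round(r[2],2),w.mean(0).round(4))
E
```

```text
block far edge in tool [-20.7 -65.2 -41.5]
block far edge in tool [  0.3 -64.9 -41.5]
block far edge in tool [ 21.2 -65.2 -41.5]
A [ 0.4586 -0.0465  0.02  ]
B [0.4647 0.0289 0.02  ]
inA [ 0.4704 -0.0379  0.02  ]
lowL [ 0.6126 -0.0641  0.02  ]
inR [0.4665 0.0233 0.02  ]
plate [ 0.4477 -0.1623  0.009 ]
plate [0.4668 0.0252 0.009 ]
plate [ 0.6168 -0.177   0.009 ]
120 [ 0.5539 -0.03  ] [0.0852 0.1883] 83.8 [ 0.545  -0.0244]
135 [ 0.5461 -0.0242] [0.0737 0.1685] 85.2 [ 0.5446 -0.0241]
150 [ 0.5461 -0.0245] [0.0728 0.1684] 85.29 [ 0.5441 -0.0242]
165 [ 0.546  -0.0243] [0.0722 0.1672] 85.25 [ 0.5444 -0.0236]
```

View pics/f.png

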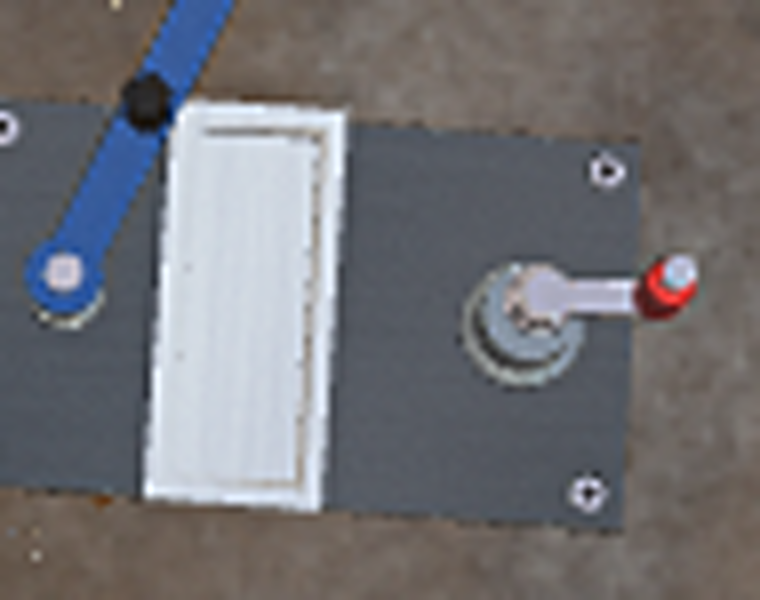

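The close top crop shows the frame (pocket) clear of the lever, hinge at (65,272), knob (147,100), crank hub (540,290) and handle foot near (650,300). Top and wrist agree on the pocket centre at about (0.546,-0.024), yaw -4.7°. The block's centre is about 4 mm ahead of the TCP.

```bash
python3 - <<'E'
from h import *
mv([.5425,-.0234,.09],85.3)
E
```

```text
at [0.5105 0.1218 0.0907] yaw 85.45 F [ 1.1  0.7 -0.6] w 0.0435 t 8.7 -> dp [-0.2844  0.0868  0.0013] dr [-0.0001  0.      0.0008]
```

>>> apply_moves:
  increments:
    - {"dp": [-0.06, 0.02, 0], "dr": [0, 0, 0.001], "grip": 0.2}
    - {"dp": [-0.13, 0.04, 0], "dr": [0, 0, 0.001], "grip": 0.2}
    - {"dp": [-0.2, 0.06, 0], "dr": [0, 0, 0.001], "grip": 0.2}
    - {"dp": [-0.255, 0.08, 0], "dr": [0, 0, 0.001], "grip": 0.2}
    - {"dp": [-0.283, 0.086, 0], "dr": [0, 0, 0.001], "grip": 0.2}

```text
clock: 9.12
tool_pos: [0.5434, -0.0258, 0.091]
eef_rot: [0.001, 0.736, 0.677, 0.0]
contact_force: [-0.1, -0.3, -0.6]
width: 0.044
```

>>> apply_moves:
  increments:
    - {"dp": [0, 0, 0], "dr": [0, 0, 0], "grip": 0.2}
    - {"dp": [0, 0, 0.03], "dr": [0, 0, 0], "grip": 0.2}
    - {"dp": [0, 0, 0.07], "dr": [0, 0, 0], "grip": 0.2}
    - {"dp": [0, 0, 0.1], "dr": [0, 0, 0], "grip": 0.2}
    - {"dp": [0, 0, 0.12], "dr": [0, 0, 0], "grip": 0.2}

```text
clock: 9.53
tool_pos: [0.5413, -0.0223, 0.0294]
eef_rot: [-0.001, 0.736, 0.677, -0.001]
contact_force: [-0.6, -0.4, -1.5]
width: 0.0437
```

```bash
python3 - <<'E'
from h import *
mv([.5425,-.0234,-.01],85.3)
c=capture('wrist'); cv2.imwrite('pics/w6.png',c['pixels']); cv2.imwrite('pics/w6c.png',cv2.resize(c['pixels'][80:380,140:420],None,fx=2,fy=2)); mv([.5425,-.0234,-.01],85.3)
capture('wrist');mv([.5425,-.0234,-.01],85.3)
E
```

```text
at [ 0.5413 -0.0223  0.0294] yaw 85.25 F [-0.6 -0.4 -1.5] w 0.0437 t 9.5333 -> dp [-0.002   0.0027  0.0788] dr [-0.0006 -0.0001 -0.0003]
at [ 0.5404 -0.0224  0.0281] yaw 85.26 F [-1.7 -1.3 -2.3] w 0.044 t 9.5833 -> dp [-0.0017  0.0046  0.0762] dr [-0.0012 -0.     -0.0002]
at [ 0.5408 -0.0225  0.0293] yaw 85.26 F [-0.2 -0.3 -1.5] w 0.0436 t 9.6333 -> dp [-0.0015  0.0038  0.0785] dr [-0.001  -0.     -0.0002]
```

View pics/w6c.png

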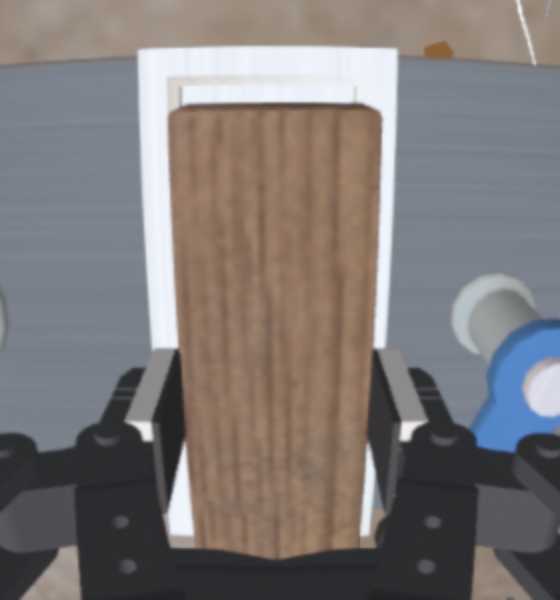

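Crop shows the block over the pocket: block far-edge at row 105, columns 169–381; frame outer edge at row 48, columns 140–398; pocket floor end at row 86, columns 180–355.

```bash
python3 - <<'E'
from h import *
c=capture('wrist'); o=get_obs(); q=rot(o['eef_rot']); T=np.array([.5409,-.0224,.029])
f=lambda r,cc,z:np.round(q.inv().apply(at(c,(80+r/2,140+cc/2),z,True)-T)*1e3,1)[:2]
print('block',f(107,169,.069),f(107,381,.069))
print('frame outer',f(48,138,.02),f(48,398,.02),f(350,152,.02),f(350,386,.02))
print('floor',f(86,180,.01),f(86,355,.01)); print('chamfer',f(77,167,.02))
E
```

```text
block [-21.7 -65.3] [ 22.1 -65.2]
frame outer [-38.4 -79.4] [ 34.6 -79.2] [-38.5  12.3] [34.8 12.2]
floor [-28.  -67.9] [ 23.7 -67.8]
chamfer [-30.2 -70.9]
```

>>> apply_moves:
  increments:
    - {"dp": [-0.004, 0.001, 0.01], "dr": [0, 0, 0], "grip": 0.2}
    - {"dp": [-0.004, 0.001, 0.03], "dr": [0, 0, 0], "grip": 0.2}
    - {"dp": [-0.004, 0.001, 0.045], "dr": [0, 0, 0], "grip": 0.2}
    - {"dp": [-0.004, 0.001, 0.056], "dr": [0, 0, 0], "grip": 0.2}
    - {"dp": [-0.004, 0.001, 0.06], "dr": [0, 0, 0], "grip": 0.2}

```text
clock: 10.1
tool_pos: [0.5419, -0.0257, -0.0003]
eef_rot: [-0.001, 0.736, 0.677, -0.0]
contact_force: [-0.1, 0.3, -0.9]
width: 0.0439
```

>>> apply_moves:
  increments:
    - {"dp": [0, 0, 0.003], "dr": [0, 0, 0], "grip": 0.2}
    - {"dp": [0, 0, 0.006], "dr": [0, 0, 0], "grip": 0.2}
    - {"dp": [0, 0, 0.009], "dr": [0, 0, 0], "grip": 0.2}
    - {"dp": [0, 0, 0.012], "dr": [0, 0, 0], "grip": 0.2}
    - {"dp": [0, 0, 0.012], "dr": [0, 0, 0], "grip": 0.2}

```text
clock: 10.52
tool_pos: [0.5426, -0.0257, -0.0053]
eef_rot: [-0.0, 0.736, 0.677, -0.0]
contact_force: [-0.6, -0.6, -1.0]
width: 0.0439
```

>>> apply_moves:
  increments:
    - {"dp": [0, 0, 0.003], "dr": [0, 0, 0], "grip": 0.2}
    - {"dp": [0, 0, 0.005], "dr": [0, 0, 0], "grip": 0.2}
    - {"dp": [0, 0, 0.005], "dr": [0, 0, 0], "grip": -0.15}
    - {"dp": [0, 0, 0.005], "dr": [0, 0, 0], "grip": -0.35}
    - {"dp": [0, 0, 0.005], "dr": [0, 0, 0], "grip": -0.35}

```text
clock: 10.93
tool_pos: [0.5428, -0.0257, -0.0076]
eef_rot: [0.0, 0.736, 0.677, 0.0]
contact_force: [-0.3, -0.5, 0.2]
width: 0.0576
```

>>> apply_moves:
  increments:
    - {"dp": [0, 0, 0], "dr": [0, 0, 0], "grip": -0.35}
    - {"dp": [0, 0, -0.02], "dr": [0, 0, 0], "grip": -0.35}
    - {"dp": [0, 0, -0.05], "dr": [0, 0, 0], "grip": 0}
    - {"dp": [0, 0, -0.1], "dr": [0, 0, 0], "grip": 0}
    - {"dp": [0, 0, -0.16], "dr": [0, 0, 0], "grip": 0}

```text
clock: 11.35
tool_pos: [0.5414, -0.0256, 0.0726]
eef_rot: [-0.001, 0.736, 0.677, -0.001]
contact_force: [0.7, 1.1, -0.4]
width: 0.0427
```

```bash
python3 - <<'E'
from h import *
mv([.617,.016,.09],85.3)
c=capture('wrist'); cv2.imwrite('pics/w7.png',c['pixels'])
mv([.617,.016,.09],85.3)
for n,z in dict(lever_hinge=.06,lever_knob=.078,bolt_axis=.05,handle=.116).items():
    for d in tip_of('wrist',n)[:2]: print(n,np.round(d['pixel'],1),round(d['confidence'],2),np.round(at(c,d['pixel'],z,True),4))
E
```

```text
at [ 0.5414 -0.0256  0.0726] yaw 85.2 F [ 0.7  1.1 -0.4] w 0.0427 t 11.35 -> dp [ 0.0956  0.1436 -0.0351] dr [-0.0009  0.     -0.0005]
at [ 0.5453 -0.0258  0.0788] yaw 85.21 F [ 2.7 -1.1  3.7] w 0.0429 t 11.4 -> dp [ 0.0953  0.1359 -0.0216] dr [ 0.0018 -0.0001 -0.0005]
lever_hinge [237.3 394.5] 0.84 [0.5501 0.0497 0.06  ]
bolt_axis [234.  116.5] 0.77 [ 0.5366 -0.1395  0.05  ]
handle [271.3  14.5] 0.68 [ 0.5335 -0.1829  0.116 ]
```

View pics/w7.png

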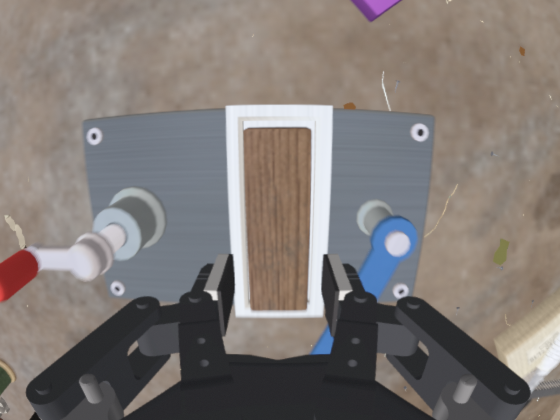

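The block is flat in the pocket (columns 247–311, rows 128–310, even margins in the frame). Hinge to bolt measures 0.1897 m, as it must. Now to the knob, at about (0.618,0.016).

```bash
python3 - <<'E'
from h import *
capture('wrist'); mv([.6178,.016,.09],45.3); capture('wrist'); mv([.6178,.016,.09],45.3); print(get_obs()['joint_positions'])
E
```

```text
at [ 0.542  -0.0256  0.072 ] yaw 85.2 F [0.1 0.6 0.4] w 0.0429 t 11.65 -> dp [ 0.0957  0.144  -0.0362] dr [-2.000e-04  1.000e-04  2.217e-01]
at [ 0.5418 -0.0256  0.0716] yaw 85.2 F [-0.5 -0.1 -0.2] w 0.0427 t 11.7 -> dp [ 0.0957  0.1444 -0.0371] dr [-5.000e-04  2.000e-04  2.217e-01]
[-5.00535236e-02  3.87595177e-01  1.91610428e+00  4.89762042e-06
  8.39387382e-01 -1.53710576e+00]
```

>>> apply_moves:
  increments:
    - {"dp": [0.0, 0.0, -0.036], "dr": [0, 0, 0.03], "grip": -0.5}
    - {"dp": [0.02, 0.04, -0.036], "dr": [0, 0, 0.065], "grip": -0.5}
    - {"dp": [0.05, 0.08, -0.036], "dr": [0, 0, 0.1], "grip": -0.5}
    - {"dp": [0.08, 0.12, -0.036], "dr": [0, 0, 0.135], "grip": -0.5}
    - {"dp": [0.096, 0.144, -0.036], "dr": [0, 0, 0.17], "grip": -0.5}

```text
clock: 12.12
tool_pos: [0.6198, 0.0173, 0.0893]
eef_rot: [-0.0, 0.89, 0.456, -0.0]
contact_force: [0.2, 0.1, 0.7]
width: 0.0643
```

>>> apply_moves:
  increments:
    - {"dp": [0, 0, 0], "dr": [0, 0, 0.025], "grip": -0.5}
    - {"dp": [0, 0, 0], "dr": [0, 0, 0.05], "grip": -0.5}
    - {"dp": [0, 0, 0], "dr": [0, 0, 0.05], "grip": -0.5}
    - {"dp": [0, 0, 0], "dr": [0, 0, 0.05], "grip": -0.5}
    - {"dp": [0, 0, 0], "dr": [0, 0, 0.05], "grip": -0.5}

```text
clock: 12.53
tool_pos: [0.6178, 0.016, 0.0896]
eef_rot: [-0.0, 0.921, 0.389, -0.001]
contact_force: [-0.3, -0.2, -0.2]
width: 0.0638
```

```bash
python3 - <<'E'
from h import *
c=capture('wrist'); cv2.imwrite('pics/w8.png',c['pixels'])
mv([.6178,.016,.038],45.3)
o=get_obs(); q=rot(o['eef_rot'])
for d in tip_of('wrist','lever_knob')[:2]: P=at(c,d['pixel'],.078,True); print(d['pixel'],d['confidence'],P)
for d in trace('wrist','lever_knob')[:2]: print(d['confidence'],d['bbox'],d['mask'].sum())
# black blob
m=(c['pixels'].max(2)<45).astype(np.uint8)
n,l,st,ce=cv2.connectedComponentsWithStats(m); print([(s.tolist(),k.round().tolist()) for s,k in zip(st,ce) if s[4]>150])
E
```

```text
at [0.618  0.016  0.0898] yaw 45.71 F [ 0.4 -0.1  0.9] w 0.0642 t 12.5833 -> dp [-0.0002 -0.0002  0.1037] dr [-0.0002  0.0002  0.0023]
[237.4, 280.8] 0.62 [0.62020611 0.01737554 0.078     ]
0.71 [219.7, 91.7, 342.9, 359.7] 9128
[([0, 0, 560, 420, 204109], [281.0, 186.0]), ([263, 216, 29, 38, 500], [278.0, 229.0]), ([12, 258, 422, 162, 24340], [242.0, 368.0]), ([429, 302, 115, 118, 3761], [490.0, 362.0]), ([103, 354, 31, 45, 565], [117.0, 371.0]), ([423, 354, 28, 31, 409], [439.0, 368.0]), ([122, 388, 59, 32, 942], [157.0, 409.0])]
```

>>> apply_moves:
  increments:
    - {"dp": [0, 0.002, 0.03], "dr": [0, 0, 0], "grip": -0.5}
    - {"dp": [0, 0.002, 0.06], "dr": [0, 0, 0], "grip": -0.5}
    - {"dp": [0, 0.002, 0.085], "dr": [0, 0, 0], "grip": -0.5}
    - {"dp": [0, 0.002, 0.1], "dr": [0, 0, 0], "grip": -0.5}
    - {"dp": [0, 0.002, 0.104], "dr": [0, 0, 0], "grip": -0.5}

```text
clock: 13.1
tool_pos: [0.618, 0.0154, 0.0367]
eef_rot: [-0.0, 0.922, 0.388, -0.001]
contact_force: [-0.5, 0.4, 0.1]
width: 0.0642
```

>>> apply_moves:
  increments:
    - {"dp": [0, 0, 0], "dr": [0, 0, 0], "grip": 0}
    - {"dp": [0, 0, 0], "dr": [0, 0, 0], "grip": 0.8}
    - {"dp": [0, 0, 0], "dr": [0, 0, 0], "grip": 0.8}
    - {"dp": [0, 0, 0], "dr": [0, 0, 0], "grip": 0.8}
    - {"dp": [0, 0, 0], "dr": [0, 0, 0], "grip": 0.8}
  grip_force: 25

```text
clock: 13.52
tool_pos: [0.6196, 0.0155, 0.0391]
eef_rot: [0.0, 0.922, 0.388, 0.001]
contact_force: [-1.9, -0.0, 4.6]
width: 0.0177
```

```bash
python3 - <<'E'
from h import *
H=np.array([.551,.050]); o=get_obs(); T=np.array(o['tool_pos']); q=rot(o['eef_rot']); print(o['width'],T,o['contact_force'])
v=T[:2]-H; a0=np.arctan2(v[1],v[0]); r=np.hypot(*v); print('r',r,'ang',np.degrees(a0))
for a in np.degrees(a0)-np.r_[0:75:6]:
    P=np.r_[H+.075*np.array([np.cos(np.radians(a)),np.sin(np.radians(a))]),T[2]]; print(round(a,1),np.round(q.inv().apply(P-T)/.5,3)[:2])
E
```

```text
0.017739866804595827 [0.61962945 0.01545597 0.03912546] [-1.88012187 -0.01507054  4.58583688]
r 0.07683287958866036 ang -26.71799681126392
-26.7 [-0.001 -0.003]
-32.7 [-0.016  0.   ]
-38.7 [-0.032  0.003]
-44.7 [-0.048  0.004]
-50.7 [-0.063  0.003]
-56.7 [-0.079  0.   ]
-62.7 [-0.094 -0.004]
-68.7 [-0.108 -0.01 ]
-74.7 [-0.122 -0.017]
-80.7 [-0.136 -0.026]
-86.7 [-0.148 -0.036]
-92.7 [-0.159 -0.047]
-98.7 [-0.169 -0.059]
```

>>> apply_moves:
  increments:
    - {"dp": [-0.016, 0.003, 0], "dr": [0, 0, 0], "grip": 0.8}
    - {"dp": [-0.032, 0.005, 0], "dr": [0, 0, 0], "grip": 0.8}
    - {"dp": [-0.048, 0.006, 0], "dr": [0, 0, 0], "grip": 0.8}
    - {"dp": [-0.063, 0.005, 0], "dr": [0, 0, 0], "grip": 0.8}
    - {"dp": [-0.079, 0.003, 0], "dr": [0, 0, 0], "grip": 0.8}

```text
clock: 13.93
tool_pos: [0.5947, -0.0142, 0.0393]
eef_rot: [0.001, 0.922, 0.387, 0.002]
contact_force: [5.4, -0.2, 0.0]
width: 0.0176
```

>>> apply_moves:
  increments:
    - {"dp": [-0.015, -0.004, 0], "dr": [0, 0, 0], "grip": 0.8}
    - {"dp": [-0.029, -0.01, 0], "dr": [0, 0, 0], "grip": 0.8}
    - {"dp": [-0.043, -0.017, 0], "dr": [0, 0, 0], "grip": 0.8}
    - {"dp": [-0.057, -0.026, 0], "dr": [0, 0, 0], "grip": 0.8}
    - {"dp": [-0.069, -0.036, 0], "dr": [0, 0, 0], "grip": 0.8}

```text
clock: 14.35
tool_pos: [0.5557, -0.0261, 0.0389]
eef_rot: [0.0, 0.922, 0.387, 0.001]
contact_force: [4.8, 2.9, 5.3]
width: 0.0181
```

```bash
python3 - <<'E'
from h import *
capture('wrist');mv([.545,-.025,.038]); o=get_obs(); v=np.array(o['tool_pos'])[:2]-[.551,.05]; print(np.hypot(*v),np.degrees(np.arctan2(v[1],v[0])))
E
```

```text
at [ 0.5538 -0.026   0.0388] yaw 45.59 F [-0.5  0.8 11.7] w 0.0176 t 14.4 -> dp [-0.0108 -0.014   0.0016] dr [-0.0001  0.     -0.    ]
0.07606932547245496 -87.91395367119566
```

>>> apply_moves:
  increments:
    - {"dp": [-0.005, -0.004, 0], "dr": [0, 0, 0], "grip": 0.8}
    - {"dp": [-0.01, -0.01, 0], "dr": [0, 0, 0], "grip": 0.8}
    - {"dp": [-0.014, -0.015, 0], "dr": [0, 0, 0], "grip": 0.8}
    - {"dp": [-0.017, -0.018, 0], "dr": [0, 0, 0], "grip": 0.8}
    - {"dp": [-0.017, -0.018, 0], "dr": [0, 0, 0], "grip": 0.8}

```text
clock: 14.82
tool_pos: [0.5457, -0.0256, 0.0389]
eef_rot: [0.001, 0.922, 0.388, 0.003]
contact_force: [12.9, 1.7, -1.7]
width: 0.0178
```

```bash
python3 - <<'E'
from h import *
for i in range(3):
    capture('wrist');mv([.545,-.025,.038]); o=get_obs(); v=np.array(o['tool_pos'])[:2]-[.551,.05]; print(np.hypot(*v),np.degrees(np.arctan2(v[1],v[0])))
E
```

```text
at [ 0.5457 -0.0256  0.0389] yaw 45.61 F [11.5  1.1 -1.1] w 0.018 t 14.8667 -> dp [-0.0001 -0.0019  0.0018] dr [ 0.0013 -0.0012 -0.    ]
0.07580454467568515 -94.01163300770828
at [ 0.5457 -0.0256  0.0389] yaw 45.61 F [10.5  2.1 -1.2] w 0.0176 t 14.9167 -> dp [-0.0001 -0.0019  0.0018] dr [ 0.0013 -0.0012 -0.    ]
0.07579762446590009 -94.00830300380824
at [ 0.5457 -0.0256  0.0389] yaw 45.61 F [10.9  1.6 -0.5] w 0.0181 t 14.9667 -> dp [-0.0001 -0.0019  0.0018] dr [ 0.0012 -0.0012 -0.    ]
0.0757878252739755 -94.00911316593965
```

The lever has reached its stop: 12 N push, angle -94° along the jig's -y. Release, rise, and go over the handle.

>>> apply_moves:
  increments:
    - {"dp": [0, 0, 0], "dr": [0, 0, 0], "grip": -0.3}
    - {"dp": [0, 0, 0], "dr": [0, 0, 0], "grip": -0.3}
    - {"dp": [0, 0, -0.04], "dr": [0, 0, 0], "grip": -0.4}
    - {"dp": [0, 0, -0.12], "dr": [0, 0, 0], "grip": -0.4}
    - {"dp": [0, 0, -0.2], "dr": [0, 0, 0], "grip": -0.4}

```text
clock: 15.38
tool_pos: [0.5396, -0.0256, 0.1373]
eef_rot: [-0.001, 0.922, 0.388, -0.003]
contact_force: [1.5, 0.7, 0.4]
width: 0.0596
```

>>> apply_moves:
  increments:
    - {"dp": [0, 0, -0.03], "dr": [0, 0, 0], "grip": -0.4}
    - {"dp": [0, 0, -0.03], "dr": [0, 0, 0], "grip": -0.4}
    - {"dp": [0, 0, -0.03], "dr": [0, 0, 0], "grip": -0.4}
    - {"dp": [0, 0, -0.03], "dr": [0, 0, 0], "grip": -0.4}
    - {"dp": [0, 0, -0.03], "dr": [0, 0, 0], "grip": -0.4}

```text
clock: 15.8
tool_pos: [0.5414, -0.0256, 0.1514]
eef_rot: [-0.001, 0.922, 0.388, -0.002]
contact_force: [-0.3, -0.1, -0.5]
width: 0.0602
```

```bash
python3 - <<'E'
from h import *
c=capture('wrist'); cv2.imwrite('pics/w9.png',c['pixels'])
for n,z in dict(lever_hinge=.06,lever_knob=.078,bolt_axis=.05,handle=.116).items():
    for d in tip_of('wrist',n)[:2]: print(n,np.round(d['pixel'],1),round(d['confidence'],2),np.round(at(c,d['pixel'],z,True),4))
for d in trace('wrist','handle')[:2]: print(d['confidence'],d['bbox'])
mv([.531,-.184,.155])
E
```

```text
lever_hinge [147.1 352.7] 0.75 [0.5517 0.052  0.06  ]
lever_knob [208.5 283.1] 0.79 [ 0.5453 -0.0228  0.078 ]
bolt_axis [270.8 190.2] 0.75 [ 0.5339 -0.1374  0.05  ]
at [ 0.5428 -0.0257  0.1527] yaw 45.61 F [ 0.6 -0.1 -0.1] w 0.0598 t 16.1 -> dp [-0.2428  0.2046 -0.0047] dr [-0.0003  0.0002 -0.    ]
```

View pics/w9.png

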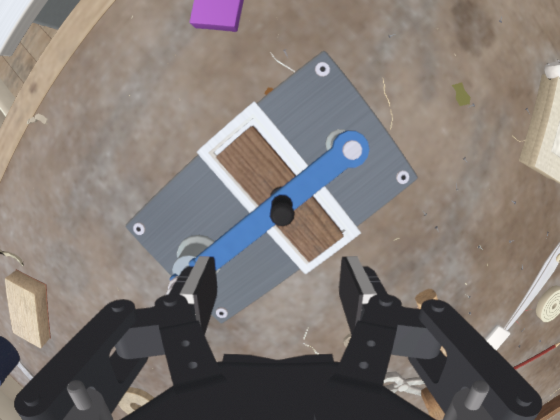

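Lever lies across the block with the fork at the bolt (about (185,270)); block still seated. Moving over the handle.

>>> apply_moves:
  increments:
    - {"dp": [-0.05, 0.042, -0.005], "dr": [0, 0, 0], "grip": -0.4}
    - {"dp": [-0.1, 0.084, -0.005], "dr": [0, 0, 0], "grip": -0.4}
    - {"dp": [-0.15, 0.126, -0.005], "dr": [0, 0, 0], "grip": -0.4}
    - {"dp": [-0.2, 0.168, -0.005], "dr": [0, 0, 0], "grip": -0.4}
    - {"dp": [-0.242, 0.204, -0.005], "dr": [0, 0, 0], "grip": -0.4}

```text
clock: 16.52
tool_pos: [0.531, -0.1854, 0.1557]
eef_rot: [0.0, 0.922, 0.388, -0.0]
contact_force: [-0.0, -0.3, 0.1]
width: 0.0598
```

>>> apply_moves:
  increments:
    - {"dp": [0, 0, 0], "dr": [0, 0, 0], "grip": -0.4}
    - {"dp": [0, 0, 0], "dr": [0, 0, 0], "grip": -0.4}
    - {"dp": [0, 0, 0], "dr": [0, 0, 0], "grip": -0.4}
    - {"dp": [0, 0, 0], "dr": [0, 0, 0], "grip": -0.4}
    - {"dp": [0, 0, 0], "dr": [0, 0, 0], "grip": -0.4}

```text
clock: 16.93
tool_pos: [0.5315, -0.1824, 0.1557]
eef_rot: [-0.0, 0.922, 0.388, -0.0]
contact_force: [0.5, -0.7, -0.0]
width: 0.0595
```

```bash
python3 - <<'E'
from h import *
c=capture('wrist'); cv2.imwrite('pics/w10.png',c['pixels'])
for n,z in dict(lever_knob=.078,bolt_axis=.05,handle=.116).items():
    for d in tip_of('wrist',n)[:2]: print(n,np.round(d['pixel'],1),round(d['confidence'],2),np.round(at(c,d['pixel'],z,True),4))
for d in trace('wrist','handle')[:2]: print(d['confidence'],d['bbox'])
h=cv2.cvtColor(c['pixels'],cv2.COLOR_BGR2HSV); m=((h[...,0]<6)|(h[...,0]>174))&(h[...,1]>170)&(h[...,2]>90)
n,l,st,ce=cv2.connectedComponentsWithStats(m.astype(np.uint8)); print([(s.tolist(),k.round().tolist()) for s,k in zip(st[1:],ce[1:]) if s[4]>80])
for s in st[1:]:
    if s[4]>300:
        for px in [(s[1],s[0]+s[2]/2),(s[1]+s[3],s[0]+s[2]/2)]: print(px,[np.round(at(c,px,z,True),4)[:2].tolist() for z in (.096,.116,.136)])
mv([.531,-.184,.155]); capture('wrist'); mv([.531,-.184,.155])
E
```

```text
lever_knob [ 88.1 431.5] 0.95 [ 0.5479 -0.0219  0.078 ]
bolt_axis [168.5 314.4] 0.58 [ 0.536 -0.141  0.05 ]
0.6 [262.9, 203.8, 292.7, 245.0]
[([265, 208, 27, 32, 434], [278.0, 219.0])]
(np.int32(208), np.float64(278.5)) [[0.5298, -0.179], [0.5255, -0.1748], [0.5212, -0.1706]]
(np.int32(240), np.float64(278.5)) [[0.5484, -0.1971], [0.5425, -0.1914], [0.5365, -0.1856]]
at [ 0.5315 -0.183   0.1558] yaw 45.65 F [0.7 0.  0. ] w 0.0596 t 17.1833 -> dp [-0.0021  0.0007  0.0016] dr [ 0. -0. -0.]
at [ 0.5315 -0.1831  0.1558] yaw 45.64 F [ 0.1 -1.5 -0.3] w 0.0598 t 17.2333 -> dp [-0.0019  0.0005  0.0016] dr [ 0. -0. -0.]
```

>>> apply_moves:
  increments:
    - {"dp": [-0.001, 0.001, 0.04], "dr": [0, 0, 0], "grip": -0.4}
    - {"dp": [-0.001, 0.001, 0.08], "dr": [0, 0, 0], "grip": -0.4}
    - {"dp": [-0.001, 0.001, 0.12], "dr": [0, 0, 0], "grip": -0.4}
    - {"dp": [-0.001, 0.001, 0.15], "dr": [0, 0, 0], "grip": -0.4}
    - {"dp": [-0.001, 0.001, 0.164], "dr": [0, 0, 0], "grip": -0.4}

```text
clock: 17.65
tool_pos: [0.5302, -0.1837, 0.0718]
eef_rot: [-0.001, 0.922, 0.388, -0.001]
contact_force: [-0.1, -0.3, -0.9]
width: 0.0599
```

>>> apply_moves:
  increments:
    - {"dp": [0, 0, 0], "dr": [0, 0, 0], "grip": 0}
    - {"dp": [0, 0, 0], "dr": [0, 0, 0], "grip": 0.8}
    - {"dp": [0, 0, 0], "dr": [0, 0, 0], "grip": 0.8}
    - {"dp": [0, 0, 0], "dr": [0, 0, 0], "grip": 0.8}
    - {"dp": [0, 0, 0], "dr": [0, 0, 0], "grip": 0.8}
  grip_force: 35

```text
clock: 18.07
tool_pos: [0.5324, -0.1843, 0.0749]
eef_rot: [0.001, 0.922, 0.388, 0.001]
contact_force: [1.8, 0.8, 1.3]
width: 0.0189
```

```bash
cat >> h.py <<'E'
B=np.array([.536,-.1392]); JX=-4.5  # bolt axis, jig x angle deg
def crank(step=.2,n=15,sgn=-1,r=.045,T=None):
    o=get_obs(); T=np.array(o['tool_pos']) if T is None else T; q=rot(o['eef_rot']); v=T[:2]-B; a=np.arctan2(v[1],v[0])
    print('r',np.hypot(*v).round(4),'q',round((.73-(a-np.radians(JX))+np.pi/2)%(2*np.pi)-np.pi/2,3),'F',np.round(o['contact_force'],1),'T',T.round(4),'w',round(o['width'],4),o['clock'])
    prev=np.zeros(3); base=np.zeros(3)
    for i in range(1,n+1):
        b=a-sgn*i*step; d=q.inv().apply(np.r_[B+r*np.array([np.cos(b),np.sin(b)]),T[2]]-T)/.5
        print(i,np.round(d-base,3)[:2],end=' '); 
        if i%5==0: base=d; print()
E
python3 - <<'E'
from h import *
capture('wrist'); crank()
E
```

```text
r 0.0453 q 2.303 F [1.3 0.5 2.7] T [ 0.5324 -0.1844  0.0748] w 0.019 18.1167
1 [0.013 0.012] 2 [0.028 0.022] 3 [0.045 0.029] 4 [0.063 0.032] 5 [0.081 0.031] 
6 [ 0.018 -0.004] 7 [ 0.034 -0.011] 8 [ 0.048 -0.022] 9 [ 0.061 -0.035] 10 [ 0.07 -0.05] 
11 [ 0.006 -0.017] 12 [ 0.009 -0.035] 13 [ 0.008 -0.053] 14 [ 0.003 -0.07 ] 15 [-0.005 -0.086]
```

>>> apply_moves:
  increments:
    - {"dp": [0.013, 0.012, 0], "dr": [0, 0, 0], "grip": 0.8}
    - {"dp": [0.028, 0.022, 0], "dr": [0, 0, 0], "grip": 0.8}
    - {"dp": [0.045, 0.029, 0], "dr": [0, 0, 0], "grip": 0.8}
    - {"dp": [0.063, 0.032, 0], "dr": [0, 0, 0], "grip": 0.8}
    - {"dp": [0.081, 0.031, 0], "dr": [0, 0, 0], "grip": 0.8}

```text
clock: 18.53
tool_pos: [0.5709, -0.1669, 0.0745]
eef_rot: [0.0, 0.922, 0.388, -0.001]
contact_force: [-4.8, -3.5, 6.5]
width: 0.0191
```

```bash
python3 - <<'E'
from h import *
capture('wrist'); crank()
E
```

```text
r 0.0447 q 1.282 F [-0.2  3.2  5.8] T [ 0.5721 -0.1655  0.0746] w 0.0188 18.5833
1 [ 0.018 -0.004] 2 [ 0.034 -0.011] 3 [ 0.048 -0.022] 4 [ 0.06  -0.036] 5 [ 0.069 -0.051] 
6 [ 0.006 -0.017] 7 [ 0.008 -0.035] 8 [ 0.007 -0.053] 9 [ 0.002 -0.07 ] 10 [-0.006 -0.086] 
11 [-0.011 -0.014] 12 [-0.025 -0.026] 13 [-0.041 -0.034] 14 [-0.058 -0.039] 15 [-0.076 -0.041]
```

>>> apply_moves:
  increments:
    - {"dp": [0.018, -0.004, 0], "dr": [0, 0, 0], "grip": 0.8}
    - {"dp": [0.034, -0.011, 0], "dr": [0, 0, 0], "grip": 0.8}
    - {"dp": [0.048, -0.022, 0], "dr": [0, 0, 0], "grip": 0.8}
    - {"dp": [0.06, -0.036, 0], "dr": [0, 0, 0], "grip": 0.8}
    - {"dp": [0.069, -0.051, 0], "dr": [0, 0, 0], "grip": 0.8}

```text
clock: 19.0
tool_pos: [0.5778, -0.1242, 0.0747]
eef_rot: [0.001, 0.922, 0.388, 0.001]
contact_force: [-0.9, -4.4, 6.3]
width: 0.019
```

```bash
python3 - <<'E'
from h import *
capture('wrist'); crank(.1,15)
E
```

```text
r 0.0444 q 0.266 F [-0.7  1.8  7.7] T [ 0.5771 -0.1225  0.0747] w 0.0187 19.05
1 [ 0.004 -0.008] 2 [ 0.007 -0.017] 3 [ 0.008 -0.026] 4 [ 0.009 -0.035] 5 [ 0.008 -0.043] 
6 [-0.001 -0.009] 7 [-0.003 -0.018] 8 [-0.006 -0.026] 9 [-0.01  -0.034] 10 [-0.015 -0.042] 
11 [-0.005 -0.007] 12 [-0.011 -0.014] 13 [-0.018 -0.02 ] 14 [-0.025 -0.025] 15 [-0.033 -0.03 ]
```

>>> apply_moves:
  increments:
    - {"dp": [0.004, -0.008, 0], "dr": [0, 0, 0], "grip": 0.8}
    - {"dp": [0.007, -0.017, 0], "dr": [0, 0, 0], "grip": 0.8}
    - {"dp": [0.008, -0.026, 0], "dr": [0, 0, 0], "grip": 0.8}
    - {"dp": [0.009, -0.035, 0], "dr": [0, 0, 0], "grip": 0.8}
    - {"dp": [0.008, -0.043, 0], "dr": [0, 0, 0], "grip": 0.8}

```text
clock: 19.47
tool_pos: [0.564, -0.1052, 0.0737]
eef_rot: [-0.0, 0.922, 0.388, 0.0]
contact_force: [2.4, -1.5, -0.4]
width: 0.0188
```

```bash
python3 - <<'E'
from h import *
capture('wrist'); crank(.1,10)
E
```

```text
r 0.0439 q -0.249 F [ 0.8  0.3 -0.1] T [ 0.5632 -0.1048  0.0736] w 0.0189 19.5167
1 [ 0.001 -0.009] 2 [-0.001 -0.018] 3 [-0.005 -0.026] 4 [-0.009 -0.034] 5 [-0.013 -0.042] 
6 [-0.005 -0.007] 7 [-0.012 -0.014] 8 [-0.018 -0.02 ] 9 [-0.026 -0.025] 10 [-0.034 -0.029]
```

>>> apply_moves:
  increments:
    - {"dp": [0.0, -0.009, 0], "dr": [0, 0, 0], "grip": 0.8}
    - {"dp": [-0.001, -0.018, 0], "dr": [0, 0, 0], "grip": 0.8}
    - {"dp": [-0.005, -0.026, 0], "dr": [0, 0, 0], "grip": 0.8}
    - {"dp": [-0.009, -0.034, 0], "dr": [0, 0, 0], "grip": 0.8}
    - {"dp": [-0.011, -0.038, 0], "dr": [0, 0, 0], "grip": 0.8}

```text
clock: 19.93
tool_pos: [0.5466, -0.096, 0.0739]
eef_rot: [0.0, 0.922, 0.388, 0.0]
contact_force: [5.6, -0.1, -0.3]
width: 0.0187
```

```bash
python3 - <<'E'
from h import *
capture('wrist'); crank(.1,5); s=capture('scene'); cv2.imwrite('pics/s11.png',s['pixels']); crank(.1,5)
E
```

```text
r 0.0445 q -0.675 F [ 5.   0.5 -0.4] T [ 0.5467 -0.0961  0.074 ] w 0.0192 19.9833
1 [-0.004 -0.008] 2 [-0.01  -0.015] 3 [-0.016 -0.021] 4 [-0.023 -0.027] 5 [-0.03  -0.032] 
r 0.0444 q -0.668 F [ 3.   0.1 -0. ] T [ 0.547  -0.0962  0.0741] w 0.0192 20.0333
1 [-0.004 -0.008] 2 [-0.009 -0.015] 3 [-0.016 -0.022] 4 [-0.023 -0.027] 5 [-0.03  -0.032]
```

>>> apply_moves:
  increments:
    - {"dp": [-0.003, -0.006, 0], "dr": [0, 0, 0], "grip": 0.8}
    - {"dp": [-0.006, -0.011, 0], "dr": [0, 0, 0], "grip": 0.8}
    - {"dp": [-0.006, -0.011, 0], "dr": [0, 0, 0], "grip": 0.8}
    - {"dp": [-0.006, -0.011, 0], "dr": [0, 0, 0], "grip": 0.8}
    - {"dp": [-0.006, -0.011, 0], "dr": [0, 0, 0], "grip": 0.8}

```text
clock: 20.45
tool_pos: [0.5441, -0.0952, 0.075]
eef_rot: [0.002, 0.922, 0.387, 0.003]
contact_force: [9.6, -0.7, 0.4]
width: 0.0192
```

```bash
python3 - <<'E'
from h import *
capture('wrist'); crank(.1,5); 
E
```

```text
r 0.0447 q -0.737 F [10.3  0.3 -0.5] T [ 0.5441 -0.0952  0.075 ] w 0.0189 20.5
1 [-0.005 -0.008] 2 [-0.011 -0.014] 3 [-0.018 -0.02 ] 4 [-0.025 -0.025] 5 [-0.033 -0.03 ]
```

The bolt is against its stop (force rises to 10 N at q≈-0.67 measured, true -0.6), and the upward load vanished near q=-0.25, as with the drop. Now the plan for one turn forward.

```bash
python3 - <<'E'
from h import *
o=get_obs(); q=rot([0,.922,.3875,0]); C=np.array([.5315,-.1831,.1558])+q.apply(np.array([.140,-.111,.164])*.5); print('cmd',C,o['tool_pos'])
a0=np.radians(JX)+.73+.665; base=C.copy()
for i in range(0,26):
    b=a0-i*2*np.pi/25; P=np.r_[B+.045*np.array([np.cos(b),np.sin(b)]),C[2]]
    print(i,np.round(q.inv().apply(P-base)/.5,3)[:2],end=' ')
    if i%5==0: base=P; print()
E
```

```text
cmd [ 0.54083517 -0.09425685  0.0738    ] [ 0.54409223 -0.09524366  0.07495252]
0 [0.007 0.011] 
1 [0.009 0.021] 2 [0.012 0.043] 3 [0.009 0.066] 4 [0.002 0.087] 5 [-0.011  0.105] 
6 [-0.017  0.015] 7 [-0.037  0.025] 8 [-0.059  0.029] 9 [-0.082  0.028] 10 [-0.104  0.022] 
11 [-0.019 -0.012] 12 [-0.035 -0.028] 13 [-0.046 -0.047] 14 [-0.052 -0.069] 15 [-0.053 -0.092] 
16 [ 0.005 -0.022] 17 [ 0.016 -0.042] 18 [ 0.031 -0.059] 19 [ 0.05  -0.071] 20 [ 0.071 -0.078] 
21 [ 0.022 -0.002] 22 [0.045 0.002] 23 [0.065 0.011] 24 [0.083 0.025] 25 [0.097 0.043]
```

>>> apply_moves:
  increments:
    - {"dp": [0.007, 0.011, 0], "dr": [0, 0, 0], "grip": 0.8}
    - {"dp": [0.016, 0.032, 0.001], "dr": [0, 0, 0], "grip": 0.8}
    - {"dp": [0.019, 0.054, 0.002], "dr": [0, 0, 0], "grip": 0.8}
    - {"dp": [0.016, 0.077, 0.003], "dr": [0, 0, 0], "grip": 0.8}
    - {"dp": [0.009, 0.098, 0.004], "dr": [0, 0, 0], "grip": 0.8}

```text
clock: 20.92
tool_pos: [0.5787, -0.1262, 0.0711]
eef_rot: [-0.001, 0.922, 0.388, -0.001]
contact_force: [-4.5, 2.4, -0.9]
width: 0.0189
```

>>> apply_moves:
  increments:
    - {"dp": [-0.013, 0.018, 0.001], "dr": [0, 0, 0], "grip": 0.8}
    - {"dp": [-0.03, 0.033, 0.002], "dr": [0, 0, 0], "grip": 0.8}
    - {"dp": [-0.05, 0.043, 0.003], "dr": [0, 0, 0], "grip": 0.8}
    - {"dp": [-0.072, 0.047, 0.004], "dr": [0, 0, 0], "grip": 0.8}
    - {"dp": [-0.095, 0.046, 0.004], "dr": [0, 0, 0], "grip": 0.8}

```text
clock: 21.33
tool_pos: [0.5617, -0.1768, 0.0697]
eef_rot: [0.0, 0.922, 0.387, 0.0]
contact_force: [-0.1, 5.5, 0.4]
width: 0.0188
```

```bash
python3 - <<'E'
from h import *
capture('wrist'); crank(.1,5); 
E
```

```text
r 0.0452 q 1.671 F [-2.   2.4 -0.4] T [ 0.5597 -0.1777  0.0696] w 0.0192 21.3833
1 [0.009 0.001] 2 [0.018 0.002] 3 [0.027 0.002] 4 [0.036 0.001] 5 [ 0.045 -0.001]
```

>>> apply_moves:
  increments:
    - {"dp": [-0.022, -0.006, 0.001], "dr": [0, 0, 0], "grip": 0.8}
    - {"dp": [-0.041, -0.018, 0.002], "dr": [0, 0, 0], "grip": 0.8}
    - {"dp": [-0.057, -0.034, 0.003], "dr": [0, 0, 0], "grip": 0.8}
    - {"dp": [-0.068, -0.053, 0.004], "dr": [0, 0, 0], "grip": 0.8}
    - {"dp": [-0.074, -0.075, 0.004], "dr": [0, 0, 0], "grip": 0.8}

```text
clock: 21.8
tool_pos: [0.5094, -0.1767, 0.0683]
eef_rot: [0.001, 0.922, 0.387, 0.001]
contact_force: [3.5, -1.9, 0.0]
width: 0.0192
```

>>> apply_moves:
  increments:
    - {"dp": [-0.001, -0.023, 0], "dr": [0, 0, 0], "grip": 0.8}
    - {"dp": [0.004, -0.045, 0], "dr": [0, 0, 0], "grip": 0.8}
    - {"dp": [0.015, -0.065, 0], "dr": [0, 0, 0], "grip": 0.8}
    - {"dp": [0.03, -0.082, 0], "dr": [0, 0, 0], "grip": 0.8}
    - {"dp": [0.049, -0.094, 0], "dr": [0, 0, 0], "grip": 0.8}

```text
clock: 22.22
tool_pos: [0.4918, -0.1242, 0.0676]
eef_rot: [-0.0, 0.922, 0.388, -0.001]
contact_force: [-1.0, -3.3, -1.1]
width: 0.019
```

```bash
python3 - <<'E'
from h import *
capture('wrist'); crank(.2,10,1); 
E
```

```text
r 0.0464 q 4.157 F [-1.  2.  0.] T [ 0.4926 -0.1227  0.0676] w 0.0194 22.2667
1 [ 0.018 -0.003] 2 [ 0.036 -0.005] 3 [ 0.054 -0.003] 4 [0.071 0.002] 5 [0.087 0.01 ] 
6 [0.014 0.011] 7 [0.025 0.025] 8 [0.033 0.041] 9 [0.038 0.059] 10 [0.04  0.077]
```

>>> apply_moves:
  increments:
    - {"dp": [0.021, -0.007, 0], "dr": [0, 0, 0], "grip": 0.8}
    - {"dp": [0.043, -0.009, 0], "dr": [0, 0, 0], "grip": 0.8}
    - {"dp": [0.066, -0.005, 0], "dr": [0, 0, 0], "grip": 0.8}
    - {"dp": [0.086, 0.004, 0], "dr": [0, 0, 0], "grip": 0.8}
    - {"dp": [0.104, 0.018, 0], "dr": [0, 0, 0], "grip": 0.8}

```text
clock: 22.68
tool_pos: [0.5364, -0.0936, 0.0675]
eef_rot: [-0.0, 0.922, 0.388, -0.0]
contact_force: [-3.2, -0.8, -1.5]
width: 0.0187
```

>>> apply_moves:
  increments:
    - {"dp": [0.008, 0.009, 0], "dr": [0, 0, 0], "grip": 0.8}
    - {"dp": [0.014, 0.018, 0], "dr": [0, 0, 0], "grip": 0.8}
    - {"dp": [0.014, 0.018, 0], "dr": [0, 0, 0], "grip": 0.8}
    - {"dp": [0.014, 0.018, 0], "dr": [0, 0, 0], "grip": 0.8}
    - {"dp": [0.014, 0.018, 0], "dr": [0, 0, 0], "grip": 0.8}

```text
clock: 23.1
tool_pos: [0.5481, -0.0963, 0.0681]
eef_rot: [0.0, 0.922, 0.387, 0.001]
contact_force: [3.0, 0.9, -0.8]
width: 0.0188
```

```bash
python3 - <<'E'
from h import *
w=capture('wrist'); crank(.05,5,1); s=capture('scene')
for n in ['lever_knob','lever_hinge','bolt_axis']:
    for d in tip_of('wrist',n)[:1]: print(n,np.round(at(w,d['pixel'],dict(lever_knob=.078,lever_hinge=.06,bolt_axis=.05)[n],True),4),d['confidence'])
a=cv2.resize(w['pixels'],(400,300)); b=cv2.resize(s['pixels'][160:270,260:406],(400,300),interpolation=cv2.INTER_CUBIC); cv2.imwrite('pics/end.png',np.hstack([a,b]))
crank(.05,5,1)
E
```

```text
r 0.0446 q -0.648 F [ 2.1  0.7 -1.2] T [ 0.548  -0.0963  0.0682] w 0.0187 23.15
1 [0.003 0.004] 2 [0.005 0.008] 3 [0.006 0.012] 4 [0.008 0.016] 5 [0.009 0.02 ] 
lever_knob [ 0.5452 -0.0241  0.078 ] 0.89
lever_hinge [0.5505 0.0495 0.06  ] 0.66
bolt_axis [ 0.5347 -0.1398  0.05  ] 0.82
r 0.0446 q -0.66 F [ 2.2  0.9 -0.1] T [ 0.5474 -0.0961  0.0681] w 0.0191 23.35
1 [0.003 0.004] 2 [0.005 0.008] 3 [0.007 0.012] 4 [0.008 0.016] 5 [0.009 0.02 ]
```

View pics/end.png

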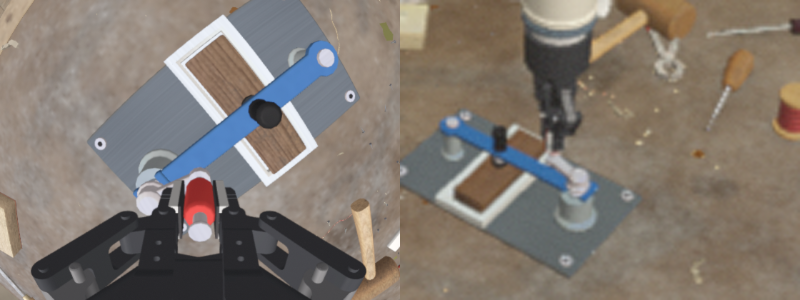

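The final picture shows the red handle in the fingers (200,200), the lever across the block to the bolt, and the block flat in the pocket. The handle is back at the angle it had at the stop, now one turn on. Handing in.

```bash
python3 -c "
from workcell import *
print(job_done())"
```

```text
the job is handed in; nothing more can be done
None
```

I finished the job and handed it in at 23.4 s of the 72 s allowed. `job_done` gives no verdict, so what follows is my own measurements.

- **Block and lever:** The dark block lies flat in the pocket. The blue lever was pushed to its stop with about 12 N and points -94° along the jig's -y. The last wrist view still shows the block seated and the lever's knob at (0.545, -0.024), over the pocket centre.
- **Bolt, backward:** I turned the red handle backward from about q = 2.3 to the stop. The upward load vanished near q = -0.25, as it would when the bolt drops. The force then rose to 10 N at the stop.
- **Bolt, forward:** I then turned it forward one full turn. It passed q = 4 with only a few newtons, so it had engaged. The handle is back at its angle at the stop (-0.66 against -0.67) and still gripped at 19 mm, with about 2 N at the wrist.

What disagreed or was not checked:

- **Fingertip height:** The real fingertips stood about 30 mm above the reported TCP. My first three grasps closed over the top of the block without touching it, so I set the heights by feel.
- **Stop angle:** My measured stop angle is uncertain by about 0.07 rad. At the 10 N push it read -0.74, against the nominal -0.6, so the turn could be off by that much.
- **Bolt depth:** I did not measure it directly; I only inferred it from the forces and the free forward turn.
- **Other objects:** I kept away from the braid roll, the sanding block and the wax cake, but did not check their positions at the end.

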